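# Free the clamp jaw of a frame tracer with a forked tool

### The arm

A 7-joint arm with a two-finger parallel gripper is mounted at the origin on the work surface. World frame = base frame: x ahead of the robot, y to its left, z up, the work surface at z = 0. Lengths are in m, angles in rad, forces in N, time in s.
With the tool pointing down it reaches from about 0.4 to 0.925 m from the base axis. Payload 4.1 kg.
Tool frame: the origin (TCP) lies on the front face of the gripper's body, between the roots of the fingers; the fingertips stand 73 mm ahead of it and the grasp point (between the pads) lies 54 mm ahead of it (r.tips_ahead is the distance from the TCP to the fingertips, in m); z points along the fingers, y is the direction in which the jaws open and shut (so a half turn about z gives the same grasp; the last joint's range is limited). The gripper opens to 85 mm and grips with 20 to 120 N. Pads are 22 mm wide; open, the fingers measure 114 mm over their backs; the gripper's body (76 mm by 85 mm) begins 54 mm behind the grasp point. The pads swing forward as they close: fully open they stand 13 mm farther back than shut.
Start: joints at [1.009, 0.398, 0.045, 1.537, -0.019, 1.207, -0.051], TCP at [0.29, -0.582, 0.304] pointing down, gripper open.
Joint ranges: [-2.82, 2.82], [-0.49, 2.23], [-1.37, 1.46], [0, 2.46], [-1.36, 4.5], [0.23, 2], [-2.94, 2.94]. Speed limits (rad/s): [2.57, 2.57, 3.14, 3.14, 3.14, 3.14, 3.14].

### API

Orientations are given as [roll, pitch, yaw] about the fixed x, y, z axes, in that order (R = Rz(yaw) Ry(pitch) Rx(roll)).
In Python, from plant import sensors, optics, job, boxes_of, trace, pinpoint, r gives the robot as it stands.
- The arm moves only by the shell command python3 -m crank 'ROWS' [OPENING] [FORCE]. ROWS is a JSON object of lists of equal length, an entry for each row: "offset": the shift along the tool's x, y, z in units of 0.15 m (1.0 is 0.15 m), a list of three; "delta_rot": the turn, a rotation vector about the tool's x, y, z in units of 180 degrees (1.0 is 180 degrees), a list of three. A call has 1 to 8 rows; each row is the pose to reach, as a shift and turn from the pose measured when the call began, along the tool's axes at that moment, turning the shorter way round; what a row does not reach only later rows make up. A row lasts 1/10 s, in which the tool goes at most 50 mm and 8.59 degrees, less where a joint would pass 70% of its speed; a pose out of reach is approached as far as the arm can. A call with a number of a shift or a turn outside -1 to 1 is refused whole. A call with a gripper value outside its range is refused whole. OPENING is the opening, from 0 (shut) to 1 (fully open), set as the call begins (- or left out, the last holds). The fingers move at their own pace and stop on an object; FORCE is the grip in N (left out, the last holds). Time passes only in rows, so rows that repeat a pose let the fingers close. It gives the time, the measured TCP pose, the force and the opening at its end, in the units of the state.
- sensors.sense(): the state, without advancing time (a new reading comes with each control period).
- optics.grab_frame(name): name is "scene" or "top" or "wrist"; returns a dict with "image" (480x640x3 uint8, red, green, blue), "z_map" (480x640 float32, m along the optical axis (not along the pixel's ray), 0 where there is no reading), "camera_matrix" (3x3 intrinsics, pixels), "extrinsics" (4x4, takes a point from camera to world coordinates); the wrist camera has in their place "tool_from_camera" (4x4, takes a point from camera to tool coordinates, whose origin is the TCP and whose axes are the flange's). Camera axes: x right, y down, z forward; pixel columns grow to the right and rows downward; lengths in m; the calibration is good to about 2 mm. The wrist camera is an equidistant fisheye: a pixel r from the principal point sees the ray r / f radians off the axis. A picture is of the moment at which its call begins: read the wrist's pose just before it.
- job.finish_job(): hands the job in, once; it reports no verdict.
Trained networks look in a picture, given as the dict that the camera call returned (one of the last four; its "shot" number tells which), for a name from the list of things; names that differ only in an ending like _2 or _b are one class to them, and where a whole thing is asked for, a point or a joint stands for the part that bears it (a point fixed in the world has none). Each returns a list of dicts, best first, with "p" (0 to 1); they miss things now and then, are a little off and sometimes report something else, mostly with a low value. They report only what shows in the picture. A call takes as long as a camera call. They do not tell look-alikes from the thing itself.
- boxes_of(thing, picture): "xy" ([column, row] in pixels, amid what is visible of it).
- trace(thing, picture): "mask" (480x640 bool, what is visible of it) and "xy" ([column, row] in pixels, amid what is visible of it).
- pinpoint(thing, picture): "xy" ([column, row] in pixels: a listed point, or the origin of a listed thing).
The state is a dict: "time_s": time; "qpos": joint angles; "qvel": joint speeds; "effort": joint torques, N m; "position": TCP position; "orientation": TCP orientation; "wrist_force": force on the tool from outside, world axes, zero at the start; "ft_torque": the same for the moment, N m; "finger_gap": finger opening in m.
Only numpy, scipy, OpenCV 4.12 (cv2) and the standard library are available. Lean on these libraries where they do the work, as an engineer would, in place of code of your own. Each camera call takes 0.05 s, during which the arm holds its last target.

### The job

Take the forked tool from its rack, set its two prongs over the spring bar of the frame tracer and press the bar's collar sideways, away from the jaw, gently and without forcing it against its stop, until the grey clamp jaw pops up. Hang the fork back in its own rack slot, then lift the jaw out and set it down upright, without dropping it, in the empty compartment of the white parts tray. Leave the other tool, the spare jaw, the bottle, the puck and the spectacle case where they are.

Things in the scene. Friction and masses are not known exactly. Their poses are not given: they have to be found in the camera images.
- tracer: White frame tracer fixed to the table; origin on the table below the spring bar, z up. Base plate 30 mm high, x -70 to 130, y -110 to 110 mm; keypad ridge 60 mm high at x 77 to 127 mm. The spring bar, a 5 mm steel rod, runs along y at x = 0, 54 mm above the table; its tip (towards -y) enters a window in the jaw and holds it down.
- bar_gap (a point): On the bar's axis, middle of its bare stretch between two aluminium bearing blocks (20 mm wide in x, 61 mm high above the table) at tracer y -30 to -2 and 44 to 56 mm; this point at y 21 mm. Only the collar sits in this 46 mm gap; the base plate lies 24 mm below the axis. Axes as the tracer.
- bar_mid (a point): Nominal centre of the steel collar on the bar (tracer y 22.5 mm), a disc 18 mm across, 5 mm thick in y; it is really clamped up to 8 mm either way along y, this point does not tell. Pushed to +y: 2.5 N at first, 0.5 N more per mm, plus friction; jaw let go after 4.5 to 6.5 mm, rigid stop at 8 mm; springs back. Over 14 N of the fork on the tracer is too much.
- jaw_mid (a point): Centre (half-way up) of the grey clamp jaw, a block 30 x 30 x 40 mm high, about 70 g, seated at point seat with its underside 31 mm above the table, z up. A sprung plunger below pushes it up. Let go by the bar, it rises about 10 mm and stays up, the bar's tip then pressing on its +y side with about 5 N. Grasp it across tracer x. Axes as the tracer.
- seat (a point): Centre of the jaw's seat on the base plate, 30 mm above the table (tracer x 0, y -46 mm), axes as the tracer. The jaw stands in it with 1 mm play, between 5 mm thick guides at its x sides ending 42 mm above the table, a wall 24 mm wide and 66 mm high (above the table) at its -y side and a bearing block at its +y side.
- fork_grip (a point): Centre of the fork's handle, z up. Black rectangular handle 30 (x) x 16 (y) x 50 mm high; below it a steel fork 26 mm long, 5 mm thick in y, 19 mm wide in x: two 5 mm prongs, slot 9 mm wide, 20 mm deep, open at the bottom. Prong tips 51 mm below this point. 60 g. Hangs upright in the rack, handle's underside on its plate. A half turn about z makes no difference.
- rack: Aluminium tool rack fixed to the table, 160 mm long (x), plate 60 mm wide, its top 60 mm above the table; origin on the table below its centre. Two slots 24 mm (x) x 12 mm (y) at x -45 and +45 mm. One holds the fork, the other the pin punch; which is which varies.
- punch_grip (a point): Handle centre of the pin punch, a tool with a round black handle 19 mm thick and 50 mm high and a single 5 mm pin, in the rack's other slot. To be left alone.
- tray: White parts tray fixed to the table, 200 (x) x 120 (y) x 12 mm high, floor and walls 4 mm thick, a wall across its middle making two compartments along x; origin at the centre of its underside.
- tray_near (a point): Centre of the floor of the tray's empty compartment, 4 mm above the table; axes of the tray (x points to the other compartment). Inside it is about 94 mm (x) x 112 mm (y), its walls end 12 mm above the table.
- spare_mid (a point): Centre of the spare jaw, the same as the jaw, standing in the tray's other compartment. To be left alone.
- cleaner_mid (a point): Middle of a white bottle, 44 mm in diameter and 120 mm high. To be left alone.
- puck: Round grey lens block, 44 mm in diameter, 20 mm high; origin at its underside. Lies beside the spare jaw in the tray. To be left alone.
- case: Black spectacle case 160 x 62 x 45 mm; origin at its underside. To be left alone.
Mind the look-alikes: they are no part of the job. What is shaped like the part that bears jaw_mid but green is not meant. Leave any red look-alike of the part that bears fork_grip alone.

How it is judged:
By the outcome, as a careful person would: the job done as asked, in the order asked, and still so for the second after the job is handed in, with the robot touching nothing.
It also fails if it takes over 70 s, if anything falls off the work surface, if the arm or the gripper's body presses on something with over 40 N, if the wrist force passes 120 N, or if a joint passes its speed limit or range.

## Working session

There is one attempt and no reset: what is moved stays moved. The work goes in short steps, Python scripts to look and compute and a shell command to move; the robot and the scene stay as the last step left them, time stands still between calls to the robot, and variables do not carry over. Pictures are saved under pics/ and viewed, and the job is handed in when it is done.

```bash
ls; mkdir -p pics
python3 - <<'E'
from plant import sensors, optics, r
import cv2
s=sensors.sense(); print(s)
for n in ("scene","top"):
    f=optics.grab_frame(n); cv2.imwrite(f"pics/{n}0.png",f["image"][:,:,::-1]); print(n,f["camera_matrix"],f["extrinsics"],f["shot"])
E
```

```text
pics
{'time_s': 0.0, 'qpos': array([ 1.00900572,  0.39920575,  0.04500022,  1.53788851, -0.01872704,
        1.20691455, -0.05071921]), 'qvel': array([ 9.00546064e-06,  2.56168884e-04,  1.12233291e-04,  5.11328797e-04,
       -1.33779361e-03, -7.88991951e-04,  3.60641136e-04]), 'effort': array([-9.40325799e-05, -4.75128937e+01,  1.36475924e+00, -2.54219466e+01,
        1.16050444e-02,  9.33231931e-03,  4.45642797e-06]), 'position': array([ 0.29001794, -0.58115289,  0.30284997]), 'orientation': array([-3.13960017e+00,  9.97467958e-05,  4.62904797e-01]), 'wrist_force': array([-0.1018569 , -0.14912989, -0.84332768]), 'ft_torque': array([0.03629186, 0.02810296, 0.01014648]), 'finger_gap': 0.08531773678375613}
scene [[524.46481258   0.         328.64948326]
 [  0.         524.46481258 242.67552545]
 [  0.           0.           1.        ]] [[-0.14399145  0.63963445 -0.75507233  1.2606377 ]
 [ 0.98956632  0.08921888 -0.11313038  0.08954991]
 [-0.00499538 -0.76348396 -0.64580747  0.69336762]
 [ 0.          0.          0.          1.        ]] 1
top [[453.00748409   0.         318.84528097]
 [  0.         453.00748409 246.14178351]
 [  0.           0.           1.        ]] [[-2.19536858e-02 -9.96323529e-01  8.28097890e-02  4.66147268e-01]
 [-9.99757531e-01  2.20196492e-02 -1.16750868e-04  1.19097152e-02]
 [-1.70712087e-03 -8.27922733e-02 -9.96565364e-01  1.05849688e+00]
 [ 0.00000000e+00  0.00000000e+00  0.00000000e+00  1.00000000e+00]] 2
```

View pics/scene0.png

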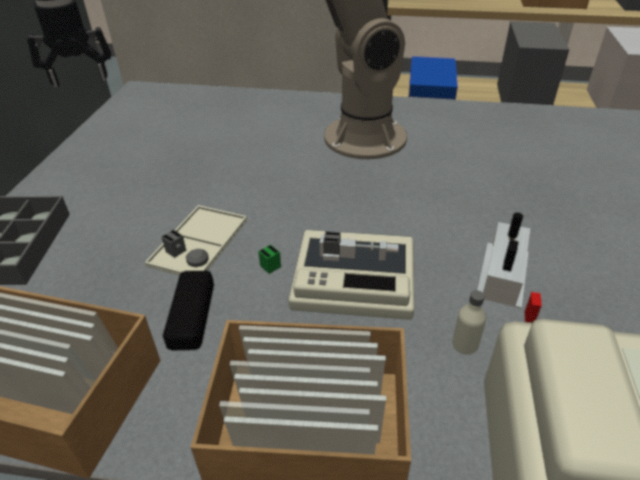

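View pics/top0.png

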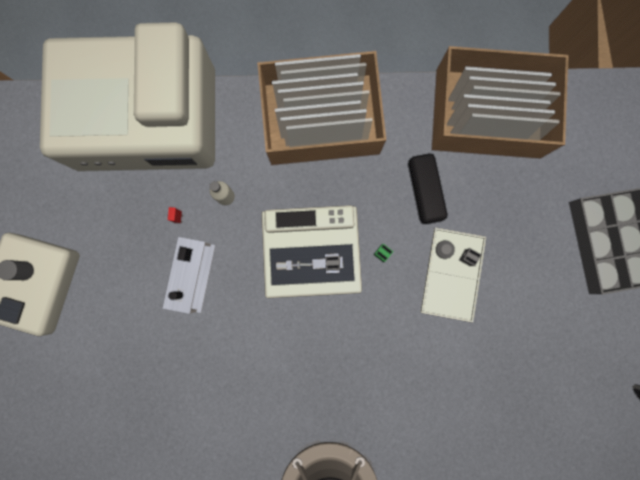

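The scene view shows the rack at the right and the tracer in the centre. In the top view:
- The tracer is at (311,250), with the grey jaw at (333,263) and the bar collar near (312,265).
- The rack is at (188,275). It holds a square handle at (185,253) and a round handle at (176,295).
- The red look-alike is at (174,214) and the green block at (383,253).
- The tray is at (454,275), with its empty compartment at (449,296).

```bash
cat > h.py <<'E'
import numpy as np, cv2
from plant import sensors, optics, boxes_of, trace, pinpoint, r
from scipy.spatial.transform import Rotation as Ro
def ray(f,xy):
    K=f["camera_matrix"]; E=f["extrinsics"]
    d=np.array([(xy[0]-K[0,2])/K[0,0],(xy[1]-K[1,2])/K[1,1],1.])
    return E[:3,3],E[:3,:3]@d
def atz(f,xy,z):
    o,d=ray(f,xy); return o+d*(z-o[2])/d[2]
def cloud(f):
    v,u=np.mgrid[0:480,0:640]; K=f["camera_matrix"]; z=f["z_map"]
    p=np.stack([(u-K[0,2])/K[0,0]*z,(v-K[1,2])/K[1,1]*z,z],-1)
    P=p@f["extrinsics"][:3,:3].T+f["extrinsics"][:3,3]; P[z==0]=np.nan; return P
H=dict(tracer=0,bar_gap=.054,bar_mid=.054,jaw_mid=.051,seat=.030,fork_grip=.085,punch_grip=.085,rack=0,tray=0,tray_near=.004,spare_mid=.024,cleaner_mid=.06,puck=.004,case=0)
E
python3 - <<'E'
from h import *
for n in ("top","scene"):
    f=optics.grab_frame(n)
    P=cloud(f); np.save(f"{n}.npy",P); cv2.imwrite(f"pics/{n}1.png",f["image"][:,:,::-1])
    for k,z in H.items():
        if k in("cleaner_mid","case"):continue
        for d in pinpoint(k,f)[:2]: print(n,k,round(d["p"],2),np.round(d["xy"],1),np.round(atz(f,d["xy"],z),4))
    if n=="top":
        c=cv2.resize(f["image"][200:320,150:230,::-1],None,fx=5,fy=5,interpolation=cv2.INTER_CUBIC)
        c2=cv2.resize(f["image"][200:320,250:400,::-1],None,fx=5,fy=5,interpolation=cv2.INTER_CUBIC)
        cv2.imwrite("pics/crop_rack.png",c);cv2.imwrite("pics/crop_tr.png",c2)
E
```

```text
top tracer 0.65 [311.4 267.5] [0.5044 0.0303 0.    ]
top bar_gap 0.96 [302. 264.] [0.5107 0.05   0.054 ]
top bar_mid 0.56 [301.3 264.7] [0.5092 0.0516 0.054 ]
top bar_mid 0.39 [313.7 263.6] [0.511  0.0241 0.054 ]
top jaw_mid 0.53 [330.7 260.8] [ 0.5166 -0.0139  0.051 ]
top jaw_mid 0.51 [383.4 252. ] [ 0.5336 -0.1318  0.051 ]
top seat 0.88 [330.2 267. ] [ 0.5036 -0.0129  0.03  ]
top fork_grip 0.74 [424.3 189.5] [ 0.6657 -0.2206  0.085 ]
top fork_grip 0.59 [173.4 216.5] [0.6185 0.3258 0.085 ]
top punch_grip 0.7 [175.8 292.3] [0.4547 0.3199 0.085 ]
top punch_grip 0.5 [182.2 254. ] [0.5366 0.3065 0.085 ]
top rack 0.98 [189.  272.8] [0.4984 0.3162 0.    ]
top tray 0.51 [471.2 255.1] [ 0.5252 -0.3441  0.    ]
top tray_near 0.91 [450.2 294.2] [ 0.4355 -0.2897  0.004 ]
top tray_near 0.43 [312.9 266.1] [0.5075 0.0266 0.004 ]
top spare_mid 0.71 [468.7 258.4] [ 0.5164 -0.3299  0.024 ]
top spare_mid 0.28 [173.8 294.7] [0.4487 0.3438 0.024 ]
top puck 0.5 [444.5 249.7] [ 0.539  -0.2811  0.004 ]
scene tracer 0.88 [355.4 270. ] [0.5235 0.0309 0.    ]
scene bar_gap 0.69 [365.  242.9] [0.5043 0.0455 0
[... 164 characters left out ...]
.3311 0.051 ]
scene seat 0.67 [332.5 252.6] [ 0.5131 -0.0151  0.03  ]
scene fork_grip 0.76 [529.7 308.9] [0.6642 0.3164 0.085 ]
scene fork_grip 0.66 [509.9 255.3] [0.5394 0.3006 0.085 ]
scene punch_grip 0.41 [209.5 228.7] [ 0.5401 -0.2421  0.085 ]
scene rack 0.83 [502.7 271.5] [0.4885 0.311  0.    ]
scene rack 0.45 [195.7 242.4] [ 0.4868 -0.3023  0.    ]
scene tray 0.8 [196.5 242. ] [ 0.4853 -0.3011  0.    ]
scene tray 0.52 [333.2 245. ] [ 0.4559 -0.0217  0.    ]
scene tray_near 0.79 [207.3 224.6] [ 0.4314 -0.2953  0.004 ]
scene tray_near 0.28 [506.9 272.1] [0.4936 0.3174 0.004 ]
scene spare_mid 0.84 [175.6 245.9] [ 0.5293 -0.3244  0.024 ]
scene puck 0.8 [196. 257.] [ 0.5342 -0.2844  0.004 ]
```

View pics/crop_rack.png

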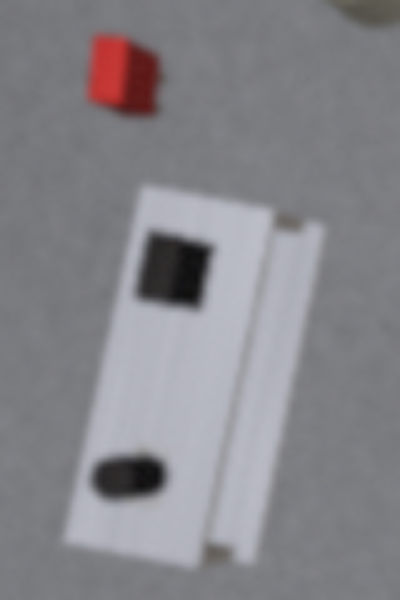

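View pics/crop_tr.png

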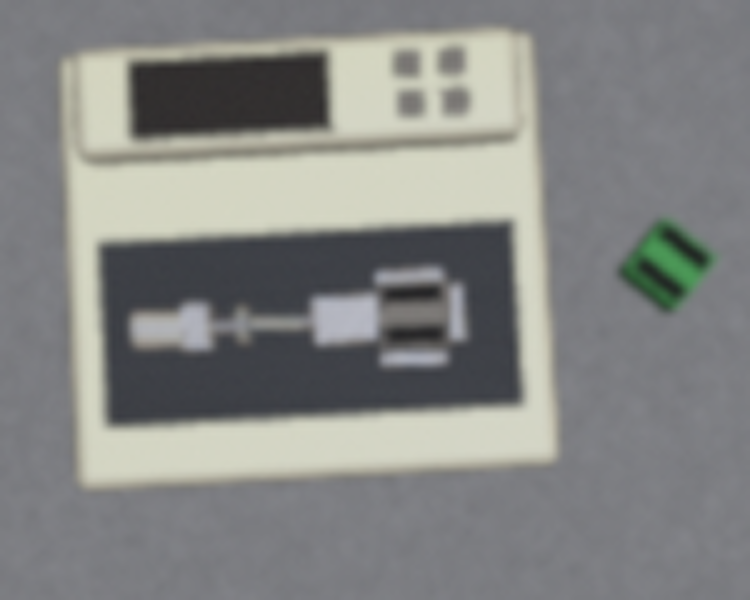

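The two rack tools are the square handle at (182,254) and the round one at (174,295). The square handle is the fork. The red piece at (174,215) stands outside the rack and is the look-alike. The grey jaw at (333,263) sits in the tracer, and the green one at (383,253) is loose on the table. Next I fit the geometry from depth.

```bash
cat > fit.py <<'E'
from h import *
def rect(P,zlo,zhi,c,rad,name):
    m=(P[...,2]>zlo)&(P[...,2]<zhi)&(np.hypot(P[...,0]-c[0],P[...,1]-c[1])<rad)
    q=(P[m][:,:2]*1000).astype(np.float32)
    rc=cv2.minAreaRect(q); print(name,m.sum(),"c",np.round(rc[0],1),"size",np.round(rc[1],1),"ang",round(rc[2],2),"zmed",round(float(np.median(P[m][:,2])),4)); return q
E
python3 - <<'E'
from fit import *
for n in("top","scene"):
    P=np.load(n+".npy"); print(n)
    rect(P,.052,.068,(.50,.32),.12,"rackplate")
    rect(P,.024,.036,(.535,.03),.16,"tracerbase")
    rect(P,.050,.070,(.61,.03),.12,"ridge")
    rect(P,.095,.12,(.54,.31),.04,"fork top")
    rect(P,.095,.12,(.455,.32),.04,"punch top")
    rect(P,.066,.077,(.515,-.013),.04,"jaw top")
    rect(P,.008,.016,(.48,-.30),.14,"tray walls")
    rect(P,.035,.055,(.52,-.33),.035,"spare top")
    rect(P,.056,.066,(.51,.03),.06,"blocks/collar")
E
```

```text
top
rackplate 1735 c [513.4 309.9] size [ 78.1 207. ] ang 84.89 zmed 0.0599
tracerbase 5732 c [540.5   5.7] size [199.2 270.3] ang 1.81 zmed 0.03
ridge 2272 c [566.2  32.2] size [142.1 199.8] ang 1.48 zmed 0.06
fork top 134 c [536.2 301.8] size [17.2 29.6] ang 77.06 zmed 0.1091
punch top 78 c [447.5 319.9] size [17.4 16.7] ang 89.52 zmed 0.1089
jaw top 200 c [511.7 -19.5] size [37.3 28.5] ang 88.68 zmed 0.0716
tray walls 688 c [ 488.4 -282.9] size [150.3 209.5] ang 78.2 zmed 0.0114
spare top 202 c [ 519.1 -330.7] size [30.9 30.6] ang 58.89 zmed 0.0439
blocks/collar 224 c [510.3  42. ] size [95.3 24.2] ang 87.27 zmed 0.0606
scene
rackplate 1597 c [513.2 307.1] size [ 69.9 203.6] ang 81.69 zmed 0.0585
tracerbase 4372 c [542.5   5. ] size [202.5 268.7] ang 1.64 zmed 0.0286
ridge 3141 c [568.5  30.5] size [144.2 198.9] ang 1.54 zmed 0.0585
fork top 164 c [539.2 300.4] size [16.1 34.8] ang 77.85 zmed 0.1075
punch top 115 c [450.7 319.2] size [17.9 20.7] ang 52.38 zmed 0.1058
jaw top 194 c [513.5 -20.1] size [32.  36.5] ang 1.83 zmed 0.0703
tray walls 625 c [ 482.9 -296.9] size [123.  203.4] ang 77.86 zmed 0.0101
spare top 211 c [ 520.9 -331.7] size [32.6 32.1] ang 58.93 zmed 0.0424
blocks/collar 255 c [511.   30.1] size [ 28.4 117.5] ang 6.04 zmed 0.0594
```

```bash
cat > go.py <<'E'
import sys
from h import *
# usage: go.py x y z yawdeg : offsets (units) and rot (units) from current pose; tool straight down
x,y,z,yaw=map(float,sys.argv[1:5])
s=sensors.sense(); p=np.array(s["position"]); R=Ro.from_euler("xyz",s["orientation"])
T=Ro.from_euler("xyz",[np.pi,0,np.radians(yaw)])
o=R.inv().apply(np.array([x,y,z])-p); dr=(R.inv()*T).as_rotvec()
print("t",s["time_s"],"pos",np.round(p,4),"rpy",np.round(np.degrees(s["orientation"]),2),"F",np.round(s["wrist_force"],2),"gap",round(s["finger_gap"],4))
print("offset",np.round(o/.15,4),"rot",np.round(dr/np.pi,4),"mm",np.round(o*1000,1),"deg",round(np.degrees(np.linalg.norm(dr)),2))
E
python3 go.py .50 .02 .30 0
```

```text
t 1.4 pos [ 0.2902 -0.5816  0.3039] rpy [179.99   0.    26.52] F [-0.47  0.2   0.53] gap 0.0853
offset [ 3.0424 -2.9645  0.0258] rot [0.     0.     0.1473] mm [ 456.4 -444.7    3.9] deg 26.52
```

```bash
for i in 1; do python3 -m crank '{"offset":[[0.25,-0.24,0],[0.5,-0.49,0],[0.76,-0.74,0],[0.99,-0.97,0],[0.99,-0.97,0]],"delta_rot":[[0,0,0],[0,0,0],[0,0,0],[0,0,0],[0,0,0]]}'; done
python3 -m crank '{"offset":[[0.25,-0.24,0],[0.5,-0.49,0],[0.76,-0.74,0],[0.99,-0.97,0],[0.99,-0.97,0]],"delta_rot":[[0,0,0],[0,0,0],[0,0,0],[0,0,0],[0,0,0]]}'; python3 go.py .50 .02 .30 0
```

```text
time_s: 1.9
position: [0.3613, -0.3788, 0.3042]
orientation: [-3.14, -0.003, 0.472]
wrist_force: [-0.3, -0.4, 0.5]
finger_gap: 0.0852
time_s: 2.4
position: [0.4291, -0.1765, 0.3054]
orientation: [-3.139, -0.005, 0.48]
wrist_force: [0.5, -1.7, -0.8]
finger_gap: 0.0856
t 2.4 pos [ 0.4291 -0.1765  0.3054] rpy [-179.86   -0.28   27.51] F [ 0.49 -1.69 -0.78] gap 0.0856
offset [ 1.024  -0.9436  0.0431] rot [-0.0011 -0.0013  0.1528] mm [ 153.6 -141.5    6.5] deg 27.51
```

```bash
python3 -m crank '{"offset":[[0.25,-0.24,0],[0.5,-0.47,0],[0.76,-0.7,0.04],[0.99,-0.94,0.04],[0.99,-0.94,0.04],[0.99,-0.94,0.04]],"delta_rot":[[0,0,0.04],[0,0,0.08],[0,0,0.12],[0,0,0.15],[0,0,0.15],[0,0,0.15]]}'
python3 - <<'E'
from h import *
s=sensors.sense(); f=optics.grab_frame("wrist"); print(s["position"],s["orientation"]); cv2.imwrite("pics/w1.png",f["image"][:,:,::-1])
print(f["camera_matrix"],f["tool_from_camera"])
import pickle; pickle.dump((s,f),open("w1.pkl","wb"))
E
```

```text
time_s: 3.0
position: [0.4967, 0.0213, 0.3007]
orientation: [-3.135, -0.004, 0.016]
wrist_force: [-0.2, 0.0, -0.4]
finger_gap: 0.0855
[0.49666554 0.02130279 0.30069516] [-3.13518668 -0.00439713  0.01596156]
[[371.64829954   0.         316.40341227]
 [  0.         371.64829954 239.07016389]
 [  0.           0.           1.        ]] [[ 6.49368677e-04 -9.56450807e-01 -2.91892845e-01  7.38789628e-02]
 [ 9.99999108e-01  9.61836870e-04 -9.26989329e-04  6.84016053e-04]
 [ 1.16737299e-03 -2.91891982e-01  9.56450578e-01 -7.05854445e-02]
 [ 0.00000000e+00  0.00000000e+00  0.00000000e+00  1.00000000e+00]]
```

View pics/w1.png

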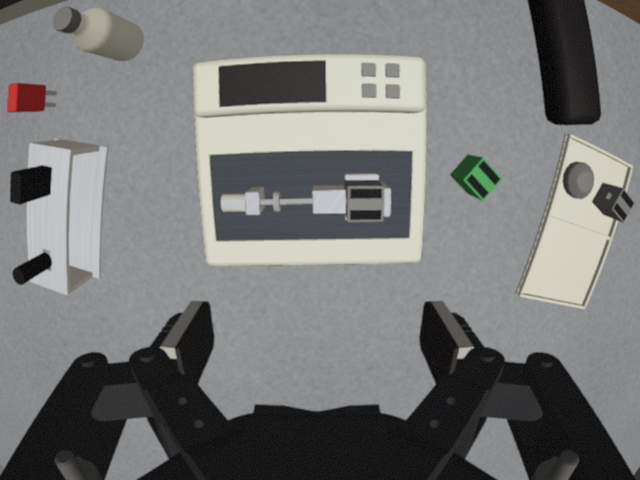

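The wrist view shows the tracer in full: the collar at (277,201), the two bearing blocks at (253,202) and (328,201), and the jaw at (366,201). The square-handled fork is at (30,184).

```bash
cat >> h.py <<'E'
def wdir(f,u,v):
    K=f["camera_matrix"]; a=np.asarray(u,float)-K[0,2]; b=np.asarray(v,float)-K[1,2]
    rr=np.hypot(a,b)+1e-9; th=rr/K[0,0]
    return np.stack([np.tan(th)*a/rr,np.tan(th)*b/rr,np.ones_like(th)],-1)
def wT(s,f):
    M=np.eye(4); M[:3,:3]=Ro.from_euler("xyz",s["orientation"]).as_matrix(); M[:3,3]=s["position"]; return M@f["tool_from_camera"]
def wcloud(s,f):
    v,u=np.mgrid[0:480,0:640]; d=wdir(f,u,v)*f["z_map"][...,None]; T=wT(s,f)
    P=d@T[:3,:3].T+T[:3,3]; P[f["z_map"]==0]=np.nan; return P
def watz(s,f,xy,z):
    T=wT(s,f); d=T[:3,:3]@wdir(f,xy[0],xy[1]); return T[:3,3]+d*(z-T[2,3])/d[2]
E
python3 - <<'E'
from fit import *
import pickle
s,f=pickle.load(open("w1.pkl","rb")); P=wcloud(s,f)
rect(P,.052,.068,(.50,.32),.09,"rackplate")
q=rect(P,.024,.036,(.535,.03),.16,"tracerbase")
rect(P,.056,.066,(.61,.03),.12,"ridge")
rect(P,.1,.12,(.54,.31),.03,"fork top")
rect(P,.066,.077,(.515,-.013),.04,"jaw top")
rect(P,.035,.055,(.52,-.33),.035,"spare top")
rect(P,.057,.066,(.51,.075),.015,"block+")
rect(P,.057,.066,(.51,.015),.018,"block-")
for xy in [(277,201),(366,201),(253,202),(328,201)]: print(xy, np.round(P[xy[1],xy[0]],4))
# ascii of collar heights
for v in range(185,217,2): print(v,[int(round(P[v,u,2]*1000)) for u in range(240,320,4)])
c=cv2.resize(f["image"][170:235,205:405,::-1],None,fx=4,fy=4,interpolation=cv2.INTER_CUBIC); cv2.imwrite("pics/w1c.png",c)
E
```

```text
rackplate 5013 c [491.4 309.4] size [ 62.5 160.9] ang 78.02 zmed 0.0609
tracerbase 29908 c [537.6   4.8] size [194.4 269.1] ang 2.64 zmed 0.0308
ridge 14519 c [566.7  30.6] size [140.5 198.4] ang 1.53 zmed 0.0609
fork top 570 c [535.8 299.4] size [18.9 29.7] ang 78.31 zmed 0.1102
jaw top 1458 c [511.7 -21.5] size [30.7 36.5] ang 2.04 zmed 0.0724
spare top 562 c [ 519.7 -332.6] size [33.5 30.8] ang 58.22 zmed 0.0443
block+ 437 c [508.5  75.2] size [19.5 28.4] ang 1.88 zmed 0.0615
block- 758 c [510.9  15.2] size [19.7 34.7] ang 1.63 zmed 0.0616
(277, 201) [0.5106 0.0561 0.063 ]
(366, 201) [ 0.5137 -0.0181  0.0722]
(253, 202) [0.5094 0.0769 0.0624]
(328, 201) [0.5111 0.0129 0.0623]
185 [31, 32, 31, 31, 32, 31, 30, 31, 31, 30, 32, 31, 32, 30, 31, 30, 32, 32, 31, 31]
187 [31, 31, 31, 36, 38, 37, 30, 31, 31, 31, 31, 32, 31, 32, 31, 32, 32, 31, 31, 43]
189 [30, 30, 32, 44, 45, 44, 31, 32, 31, 30, 31, 31, 30, 30, 31, 32, 31, 30, 30, 57]
191 [31, 31, 56, 56, 55, 50, 32, 32, 29, 56, 31, 31, 30, 31, 31, 30, 31, 30, 31, 63]
193 [32, 32, 61, 62, 63, 51, 31, 31, 31, 57, 31, 31, 32, 30, 32, 31, 29,
[... 247 characters left out ...]
 56, 57, 55, 57, 62]
201 [63, 62, 61, 62, 61, 59, 58, 57, 58, 63, 58, 56, 56, 57, 58, 58, 57, 57, 58, 61]
203 [64, 62, 62, 62, 60, 58, 58, 56, 57, 63, 55, 56, 57, 57, 56, 56, 57, 54, 31, 62]
205 [62, 62, 63, 62, 62, 55, 32, 31, 31, 63, 54, 29, 29, 31, 32, 32, 30, 31, 31, 61]
207 [62, 62, 62, 61, 63, 54, 31, 31, 29, 63, 55, 31, 31, 31, 31, 32, 32, 31, 32, 62]
209 [60, 62, 61, 61, 62, 55, 32, 32, 30, 62, 56, 32, 31, 31, 31, 31, 31, 31, 31, 62]
211 [31, 31, 62, 60, 61, 57, 31, 30, 32, 56, 30, 31, 32, 32, 31, 32, 32, 32, 61, 60]
213 [31, 31, 62, 62, 60, 31, 31, 31, 32, 30, 31, 31, 32, 30, 30, 31, 32, 30, 30, 30]
215 [30, 33, 31, 32, 31, 31, 31, 31, 31, 32, 31, 30, 30, 30, 32, 30, 31, 30, 32, 32]
```

View pics/w1c.png

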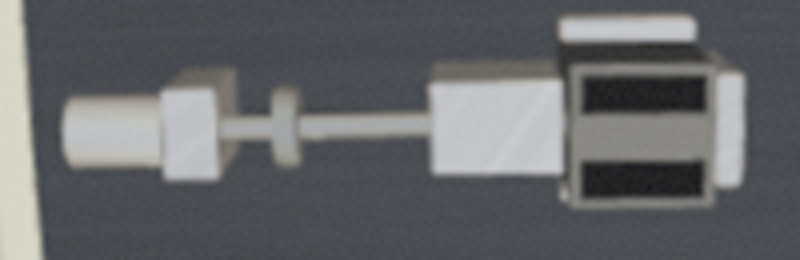

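```bash
cat > tr.py <<'E'
from fit import *
def tracer(P,lo=.057,hi=.0665):
    m=(P[...,2]>lo)&(P[...,2]<hi)&(P[...,0]>.57)&(P[...,0]<.68)&(abs(P[...,1]-.03)<.13)
    q=(P[m][:,:2]*1000).astype(np.float32); rc=cv2.minAreaRect(q); print("ridge",np.round(rc,2) if 0 else rc)
    a=rc[2]; a=a-90 if a>45 else a
    for aa in (a,):
        t=np.radians(aa); ux=np.array([np.cos(t),np.sin(t)]); uy=np.array([-np.sin(t),np.cos(t)])
        m=(P[...,2]>lo)&(P[...,2]<hi)&(abs(P[...,0]-.511)<.03)&(abs(P[...,1]-.045)<.075)
        q=P[m][:,:2]*1000; X=q@ux; Y=q@uy
        # histogram along y
        h,e=np.histogram(Y,bins=np.arange(Y.min()-1,Y.max()+2,1)); print("yaw",aa); print([(int(e[i]),int(h[i])) for i in range(len(h))])
        for nm,l,u in (("coll/bl",Y.min(),Y.max()),): print(nm,np.percentile(X,[1,50,99]))
    return aa
E
python3 - <<'E'
from tr import *
import pickle
s,f=pickle.load(open("w1.pkl","rb")); P=wcloud(s,f); print("wrist");tracer(P)
P=np.load("top.npy"); print("top"); tracer(P,.055,.0665)
P=np.load("scene.npy"); print("scene"); tracer(P,.055,.0665)
E
```

```text
wrist
ridge ((611.1675415039062, 31.91539764404297), (49.570735931396484, 198.09219360351562), 1.9206339120864868)
yaw 1.9206339120864868
[(-48, 0), (-47, 2), (-46, 3), (-45, 2), (-44, 2), (-43, 1), (-42, 1), (-41, 2), (-40, 1), (-39, 1), (-38, 2), (-37, 1), (-36, 2), (-35, 1), (-34, 1), (-33, 1), (-32, 1), (-31, 1), (-30, 2), (-29, 1), (-28, 1), (-27, 1), (-26, 1), (-25, 2), (-24, 1), (-23, 0), (-22, 1), (-21, 1), (-20, 40), (-19, 11), (-18, 24), (-17, 24), (-16, 24), (-15, 29), (-14, 41), (-13, 24), (-12, 24), (-11, 24), (-10, 24), (-9, 34), (-8, 35), (-7, 24), (-6, 24), (-5, 24), (-4, 23), (-3, 41), (-2, 28), (-1, 23), (0, 24), (0, 23), (1, 32), (2, 35), (3, 23), (4, 23), (5, 23), (6, 28), (7, 31), (8, 13), (9, 1), (10, 1), (11, 2), (12, 1), (13, 2), (14, 5), (15, 2), (16, 2), (17, 4), (18, 1), (19, 2), (20, 5), (21, 2), (22, 3), (23, 2), (24, 1), (25, 0), (26, 1), (27, 1), (28, 2), (29, 1), (30, 2), (31, 2), (32, 0), (33, 2), (34, 2), (35, 2), (36, 4), (37, 30), (38, 20), (39, 20), (40, 21), (41, 25), (42, 5), (43, 2), (44, 3), (45, 2), (46, 2), (47, 5), (48, 1), (49, 1), (50, 3)
[... 2412 characters left out ...]
0), (21, 0), (22, 1), (23, 0), (24, 0), (25, 0), (26, 0), (27, 0), (28, 0), (29, 1), (30, 0), (31, 0), (32, 0), (33, 2), (34, 0), (35, 0), (36, 0), (37, 2), (38, 0), (39, 0), (40, 0), (41, 3), (42, 3), (43, 3), (44, 5), (45, 1), (46, 0), (47, 0), (48, 0), (49, 0), (50, 0), (51, 0), (52, 1), (53, 0), (54, 0), (55, 0), (56, 0), (57, 1), (58, 0), (59, 7), (60, 2), (61, 7), (62, 3), (63, 7), (64, 4), (65, 5), (66, 5), (67, 4), (68, 6), (69, 2), (70, 5), (71, 1), (72, 6), (73, 0), (74, 7), (75, 0), (76, 5), (77, 1), (78, 4), (79, 3), (80, 2), (81, 4), (82, 1), (83, 5), (84, 2), (85, 6), (86, 0), (87, 4), (88, 1), (89, 5), (90, 2), (91, 4), (92, 0)]
coll/bl [501.22398733 517.11144119 528.72455892]
```

Bar geometry in the tracer frame, from the wrist view: the gap measures 46 mm, the collar 5 mm thick, and the block 28 mm, all as specified. The collar sits at tracer y ≈ 29 mm, so the fork goes in on its −y side. Now to the fork.

```bash
python3 go.py .536 .300 .26 -12
```

```text
t 3.05 pos [0.4962 0.0185 0.3005] rpy [-179.74   -0.2     0.71] F [ 0.12 -0.63 -0.73] gap 0.0853
offset [ 0.2878 -1.8722  0.2796] rot [-0.0016 -0.0009  0.0706] mm [  43.2 -280.8   41.9] deg 12.72
```

```bash
python3 -m crank '{"offset":[[0.05,-0.33,0],[0.1,-0.66,0],[0.15,-0.99,0],[0.15,-0.99,0]],"delta_rot":[[0,0,0],[0,0,0],[0,0,0],[0,0,0]]}'; python3 go.py .536 .300 .26 -12
```

```text
time_s: 3.45
position: [0.5166, 0.1733, 0.3018]
orientation: [-3.132, -0.005, 0.021]
wrist_force: [0.5, 0.5, -0.5]
finger_gap: 0.085
t 3.45 pos [0.5166 0.1733 0.3018] rpy [-179.46   -0.26    1.18] F [ 0.54  0.54 -0.48] gap 0.085
offset [ 0.1453 -0.8391  0.2874] rot [-0.0031 -0.0011  0.0733] mm [  21.8 -125.9   43.1] deg 13.2
```

```bash
python3 -m crank '{"offset":[[0.05,-0.3,0.1],[0.1,-0.6,0.2],[0.145,-0.84,0.287],[0.145,-0.84,0.287],[0.145,-0.84,0.287]],"delta_rot":[[-0.003,-0.001,0.03],[-0.003,-0.001,0.06],[-0.003,-0.001,0.0733],[-0.003,-0.001,0.0733],[-0.003,-0.001,0.0733]]}' '-' 20;  python3 - <<'E'
from fit import *
import time
s=sensors.sense(); f=optics.grab_frame("wrist"); s2=sensors.sense(); print(s["position"],s2["position"],np.degrees(s["orientation"])); cv2.imwrite("pics/w2.png",f["image"][:,:,::-1])
import pickle; pickle.dump((s,f),open("w2.pkl","wb"))
P=wcloud(s,f)
rect(P,.05,.069,(.50,.32),.09,"rackplate")
rect(P,.103,.12,(.536,.30),.03,"fork top")
rect(P,.1,.12,(.447,.32),.03,"punch top")
E
```

```text
time_s: 3.95
position: [0.5365, 0.2985, 0.2592]
orientation: [3.14, 0.0, -0.21]
wrist_force: [1.0, -0.6, -0.2]
finger_gap: 0.0854
[0.53651275 0.29853824 0.25917791] [0.53699543 0.29752077 0.25972431] [ 1.79894947e+02  2.01269056e-02 -1.20326578e+01]
rackplate 11428 c [491.8 309.9] size [ 60.8 160.2] ang 77.88 zmed 0.0607
fork top 1239 c [536.  300.2] size [16.  30.7] ang 77.57 zmed 0.1104
punch top 579 c [448.3 319.3] size [18.2 18.2] ang 4.87 zmed 0.1103
```

View pics/w2.png

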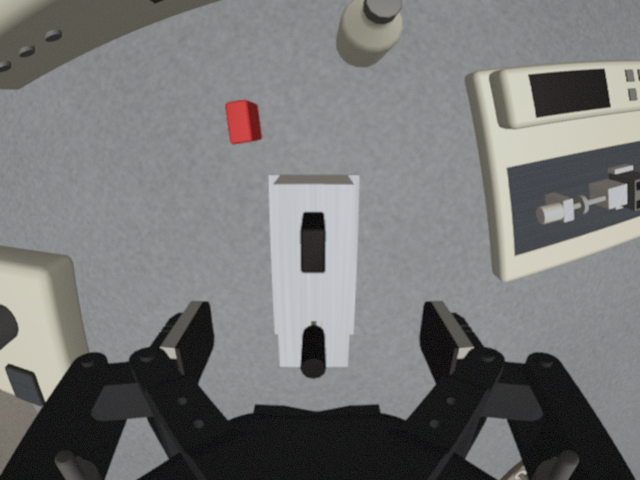

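The view confirms it: the square handle at (313,243) is the fork, the round one at (313,350) is the punch, and the red look-alike at (243,121) lies off the rack. Rack yaw is −12.1°. Descending.

```bash
python3 go.py .536 .3003 .144 -12.2
```

```text
t 4.0 pos [0.537  0.2975 0.2597] rpy [ 1.799e+02 -4.000e-02 -1.215e+01] F [ 0.04 -0.2  -0.4 ] gap 0.0854
offset [-0.0109 -0.0181  0.7715] rot [ 0.0006 -0.0002  0.0003] mm [ -1.6  -2.7 115.7] deg 0.12
```

```bash
python3 -m crank '{"offset":[[-0.011,-0.018,0.2],[-0.011,-0.018,0.4],[-0.011,-0.018,0.55],[-0.011,-0.018,0.65],[-0.011,-0.018,0.73],[-0.011,-0.018,0.771],[-0.011,-0.018,0.771],[-0.011,-0.018,0.771]],"delta_rot":[[0,0,0],[0,0,0],[0,0,0],[0,0,0],[0,0,0],[0,0,0],[0,0,0],[0,0,0]]}';python3 go.py .536 .3003 .144 -12.2
```

```text
time_s: 4.8
position: [0.5365, 0.3005, 0.1449]
orientation: [3.141, -0.002, -0.212]
wrist_force: [-0.2, 0.2, -0.0]
finger_gap: 0.0854
t 4.8 pos [0.5365 0.3005 0.1449] rpy [ 1.7996e+02 -1.1000e-01 -1.2160e+01] F [-0.21  0.22 -0.04] gap 0.0854
offset [-0.0031  0.0022  0.0061] rot [ 0.0002 -0.0006  0.0002] mm [-0.5  0.3  0.9] deg 0.12
```

Close with a moderate grip.

```bash
python3 -m crank '{"offset":[[0,0,0],[0,0,0],[0,0,0],[0,0,0],[0,0,0],[0,0,0],[0,0,0],[0,0,0]],"delta_rot":[[0,0,0],[0,0,0],[0,0,0],[0,0,0],[0,0,0],[0,0,0],[0,0,0],[0,0,0]]}' 0 50;python3 go.py .536 .3003 .144 -12.2
```

```text
time_s: 5.6
position: [0.5367, 0.3006, 0.1452]
orientation: [3.141, -0.002, -0.212]
wrist_force: [0.6, -0.0, 2.4]
finger_gap: 0.0153
t 5.6 pos [0.5367 0.3006 0.1452] rpy [ 1.7997e+02 -1.3000e-01 -1.2160e+01] F [ 0.61 -0.    2.39] gap 0.0153
offset [-0.0039  0.0029  0.0077] rot [ 0.0002 -0.0007  0.0002] mm [-0.6  0.4  1.2] deg 0.14
```

```bash
python3 -m crank '{"offset":[[0,0,-0.05],[0,0,-0.15],[0,0,-0.3],[0,0,-0.45],[0,0,-0.6],[0,0,-0.75],[0,0,-0.75],[0,0,-0.75]],"delta_rot":[[0,0,0],[0,0,0],[0,0,0],[0,0,0],[0,0,0],[0,0,0],[0,0,0],[0,0,0]]}'
python3 - <<'E'
from fit import *
s=sensors.sense(); f=optics.grab_frame("wrist"); print(s["position"],np.degrees(s["orientation"]),s["wrist_force"]); cv2.imwrite("pics/w3.png",f["image"][:,:,::-1])
import pickle; pickle.dump((s,f),open("w3.pkl","wb"))
E
```

```text
time_s: 6.4
position: [0.5365, 0.3008, 0.2585]
orientation: [-3.141, -0.003, -0.212]
wrist_force: [-0.8, -0.6, -0.7]
finger_gap: 0.0158
[0.53645296 0.30082974 0.2584541 ] [-179.98656123   -0.19033137  -12.15334948] [-0.78385022 -0.56005958 -0.72370969]
```

View pics/w3.png

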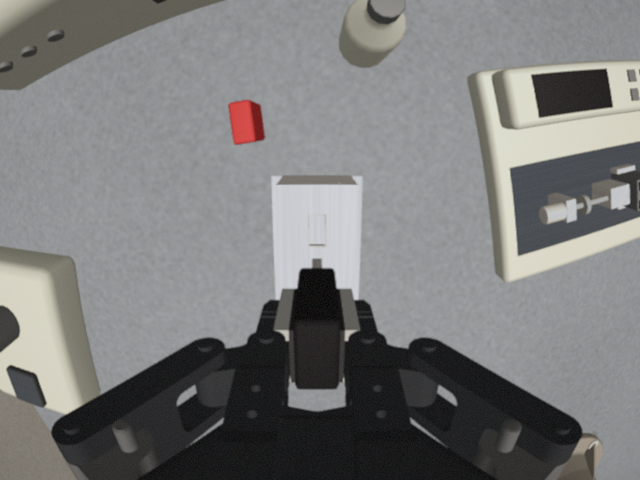

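The fork is held upright between the pads, with the front prong visible at (317,264). Next I measure where the handle sits in the tool frame.

Run:
```python
from fit import *
import pickle
s,f=pickle.load(open("w3.pkl","rb"))
v,u=np.mgrid[0:480,0:640]; d=wdir(f,u,v)*f["z_map"][...,None]; T=f["tool_from_camera"]; P=(d@T[:3,:3].T+T[:3,3])*1000
for v in range(250,400,6): print(v,[tuple(int(round(c)) for c in P[v,u]) for u in (306,317,328)])
```

```text
250 [(-16, -7, 197), (-17, 1, 198), (-17, 9, 198)]
256 [(-21, -7, 197), (-22, 1, 198), (-21, 9, 196)]
262 [(-26, -7, 198), (8, 1, 106), (-27, 10, 198)]
268 [(14, -4, 82), (14, 1, 83), (14, 6, 82)]
274 [(14, -4, 75), (14, 1, 75), (14, 6, 75)]
280 [(14, -4, 68), (14, 1, 68), (14, 5, 68)]
286 [(14, -3, 62), (14, 1, 62), (14, 5, 63)]
292 [(14, -3, 56), (14, 1, 56), (15, 5, 56)]
298 [(14, -3, 51), (14, 1, 52), (15, 5, 51)]
304 [(14, -3, 46), (14, 1, 47), (14, 5, 46)]
310 [(14, -3, 42), (15, 1, 42), (15, 5, 41)]
316 [(14, -3, 38), (15, 1, 37), (14, 5, 38)]
322 [(14, -3, 35), (13, 1, 36), (13, 4, 35)]
328 [(11, -3, 35), (12, 1, 35), (12, 4, 34)]
334 [(8, -3, 36), (9, 1, 35), (9, 5, 35)]
340 [(7, -3, 35), (8, 1, 33), (7, 5, 35)]
346 [(5, -3, 34), (5, 1, 34), (4, 5, 35)]
352 [(2, -3, 35), (2, 1, 35), (1, 5, 35)]
358 [(0, -3, 35), (0, 1, 34), (0, 5, 34)]
364 [(-3, -3, 34), (-3, 1, 35), (-3, 5, 34)]
370 [(-5, -3, 34), (-6, 1, 35), (-5, 5, 34)]
376 [(-7, -3, 33), (-8, 1, 34), (-9, 5, 35)]
382 [(-11, -3, 34), (-11, 1, 35), (-12, 5, 35)]
388 [(-14, -3, 34), (-14, 1, 35), (-14, 5, 35)]
394 [(-210, -11, 257), (-211, 1, 258), (-210, 14, 257)]
```

```bash
python3 go.py .5102 .047 .26 1.9
```

```text
t 6.45 pos [0.536  0.3004 0.2573] rpy [ 1.7993e+02 -1.0000e-01 -1.2150e+01] F [ 0.7   0.4  -1.62] gap 0.0157
offset [ 0.1874  1.6879 -0.0154] rot [ 0.0004 -0.0005 -0.0781] mm [ 28.1 253.2  -2.3] deg 14.06
```

```bash
python3 -m crank '{"offset":[[0.03,0.25,0],[0.06,0.5,0],[0.08,0.75,0],[0.1,0.95,-0.02],[0.1,0.95,-0.02]],"delta_rot":[[0,0,0],[0,0,-0.02],[0,0,-0.04],[0,0,-0.06],[0,0,-0.078]]}';python3 go.py .5102 .047 .26 1.9
```

```text
time_s: 6.95
position: [0.5202, 0.1517, 0.259]
orientation: [3.135, 0.002, 0.028]
wrist_force: [-0.4, 1.2, -1.2]
finger_gap: 0.0152
t 6.95 pos [0.5202 0.1517 0.259 ] rpy [1.7963e+02 1.1000e-01 1.5900e+00] F [-0.36  1.18 -1.19] gap 0.0152
offset [-0.086   0.696  -0.0023] rot [ 0.002   0.0006 -0.0017] mm [-12.9 104.4  -0.4] deg 0.49
```

```bash
python3 -m crank '{"offset":[[-0.03,0.25,0],[-0.06,0.5,0],[-0.086,0.696,0],[-0.086,0.696,0],[-0.086,0.696,0]],"delta_rot":[[0.002,0.0006,-0.0017],[0.002,0.0006,-0.0017],[0.002,0.0006,-0.0017],[0.002,0.0006,-0.0017],[0.002,0.0006,-0.0017]]}'
python3 - <<'E'
from fit import *
s=sensors.sense(); f=optics.grab_frame("wrist"); print(s["position"],np.degrees(s["orientation"]),s["wrist_force"]); cv2.imwrite("pics/w4.png",f["image"][:,:,::-1])
import pickle; pickle.dump((s,f),open("w4.pkl","wb"))
from tr import tracer
P=wcloud(s,f); 
m=(P[...,2]>.057)&(P[...,2]<.0665)&(P[...,0]>.57)&(P[...,0]<.68)&(abs(P[...,1]-.03)<.13)
rc=cv2.minAreaRect((P[m][:,:2]*1000).astype(np.float32)); print(rc)
t=np.radians(1.9); ux=np.array([np.cos(t),np.sin(t)]); uy=np.array([-np.sin(t),np.cos(t)])
X=P[...,:2]@ux*1000; Y=P[...,:2]@uy*1000
def ext(y0,y1,nm):
    m=(P[...,2]>.058)&(P[...,2]<.0665)&(abs(X-511)<15)&(Y>y0)&(Y<y1); print(nm,m.sum(),np.percentile(X[m],[2,50,98]).round(1),np.percentile(Y[m],[2,98]).round(1))
ext(-20,12,"block-");ext(33,46,"collar");ext(50,68,"block+")
E
```

```text
time_s: 7.45
position: [0.5095, 0.0464, 0.2586]
orientation: [-3.141, 0.002, 0.031]
wrist_force: [-0.4, -0.6, -0.7]
finger_gap: 0.0153
[0.50954417 0.0463644  0.25861902] [-1.79987582e+02  1.25015407e-01  1.78793145e+00] [-0.41721145 -0.59503641 -0.66905641]
((611.40576171875, 31.806617736816406), (49.28462219238281, 197.57232666015625), 2.0977535247802734)
block- 1048 [500.8 511.2 520.9] [-19.6   9.1]
collar 144 [503.7 512.  518.6] [38.3 43. ]
block+ 455 [501.1 511.2 520.7] [55.  67.7]
```

View pics/w4.png

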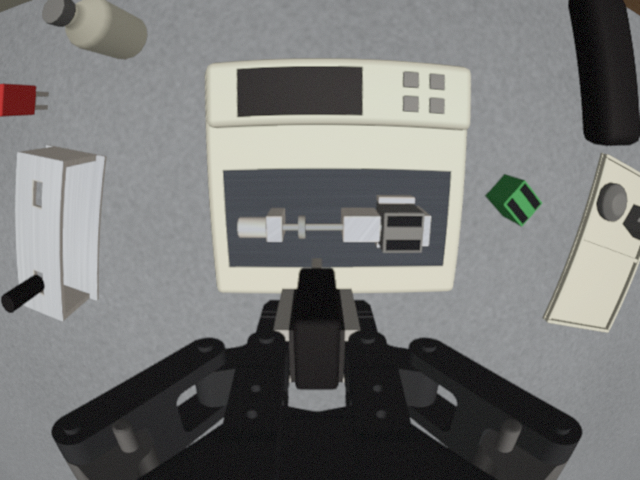

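The view shows the bar with its collar at (302,227). The fork is ahead of the jaw at the right X, and the prong shows at (317,262). Measured bar X is 511.0 mm and the collar's −y face is at Y ≈ 38. Descending to just above the bar.

```bash
python3 go.py .5102 .0465 .178 1.9
```

```text
t 7.5 pos [0.5097 0.0476 0.2589] rpy [-1.7996e+02  9.0000e-02  1.9200e+00] F [-0.02  1.33  0.21] gap 0.015
offset [0.0036 0.0079 0.5392] rot [-0.0002  0.0005  0.0001] mm [ 0.5  1.2 80.9] deg 0.1
```

```bash
python3 -m crank '{"offset":[[0.003,0.005,0.2],[0.003,0.005,0.35],[0.003,0.005,0.45],[0.003,0.005,0.52],[0.003,0.005,0.539],[0.003,0.005,0.539]],"delta_rot":[[0,0.0005,0],[0,0.0005,0],[0,0.0005,0],[0,0.0005,0],[0,0.0005,0],[0,0.0005,0]]}'
python3 - <<'E'
from fit import *
s=sensors.sense(); f=optics.grab_frame("scene"); g=optics.grab_frame("wrist"); print(s["position"],np.degrees(s["orientation"]),s["wrist_force"])
c=cv2.resize(f["image"][180:320,280:430,::-1],None,fx=4,fy=4,interpolation=cv2.INTER_CUBIC); cv2.imwrite("pics/s5.png",c); cv2.imwrite("pics/w5.png",g["image"][:,:,::-1])
E
python3 go.py .5102 .0465 .1535 1.9
```

```text
time_s: 8.1
position: [0.5101, 0.0477, 0.1779]
orientation: [-3.14, 0.0, 0.035]
wrist_force: [-0.1, 0.5, -0.8]
finger_gap: 0.0153
[0.51014172 0.04770733 0.17794666] [-1.79936403e+02  1.51614920e-02  1.98911225e+00] [-0.09747269  0.46313327 -0.75343905]
t 8.2 pos [0.5107 0.0474 0.1788] rpy [-1.7995e+02 -9.0000e-02  1.9500e+00] F [-0.04  1.32 -1.33] gap 0.0155
offset [-0.0037  0.0059  0.1685] rot [-0.0003 -0.0005  0.0003] mm [-0.6  0.9 25.3] deg 0.11
```

View pics/s5.png

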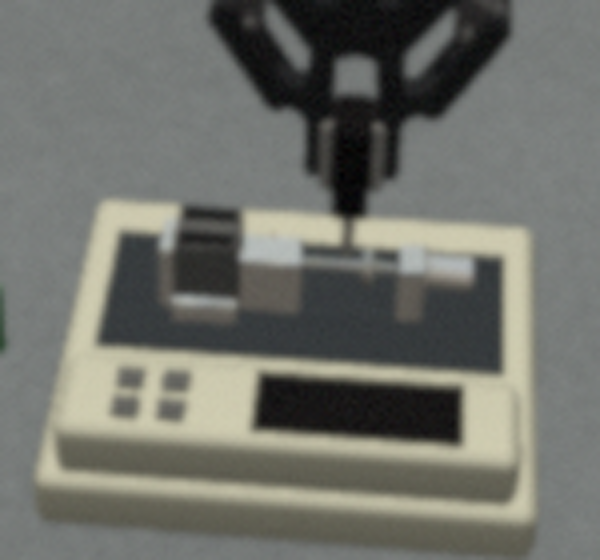

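View pics/w5.png

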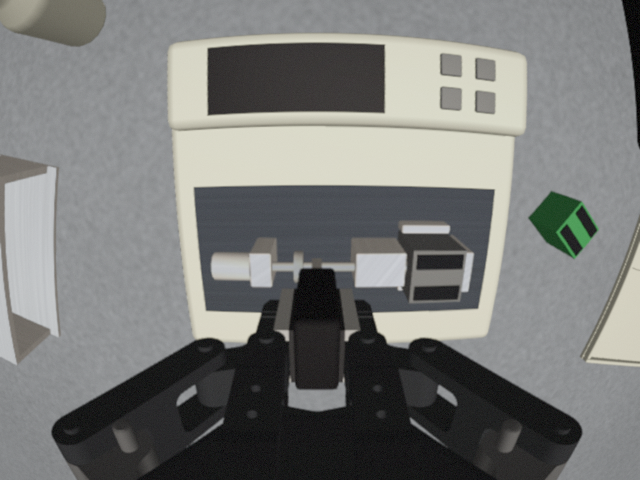

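Both views put the prong between the block and the collar, a few mm to the collar's −y side. In the wrist view the prong is at 317 and the collar at 298. Lowering slowly over the bar.

```bash
python3 -m crank '{"offset":[[-0.002,0.006,0.03],[-0.002,0.006,0.06],[-0.002,0.006,0.09]],"delta_rot":[[0,0,0],[0,0,0],[0,0,0]]}';python3 -m crank '{"offset":[[0,0,0.02],[0,0,0.04],[0,0,0.06],[0,0,0.078],[0,0,0.078]],"delta_rot":[[0,0,0],[0,0,0],[0,0,0],[0,0,0],[0,0,0]]}'; python3 go.py .5102 .0465 .1535 1.9
python3 - <<'E'
from fit import *
f=optics.grab_frame("scene"); g=optics.grab_frame("wrist")
c=cv2.resize(f["image"][200:300,290:410,::-1],None,fx=5,fy=5,interpolation=cv2.INTER_CUBIC); 
c2=cv2.resize(g["image"][210:330,230:380,::-1],None,fx=4,fy=4,interpolation=cv2.INTER_CUBIC); cv2.imwrite("pics/s6.png",c); cv2.imwrite("pics/w6.png",c2)
E
```

```text
time_s: 8.5
position: [0.5105, 0.0464, 0.1652]
orientation: [-3.141, -0.002, 0.034]
wrist_force: [0.6, -0.2, -0.1]
finger_gap: 0.0154
time_s: 9.0
position: [0.5103, 0.0464, 0.153]
orientation: [-3.141, -0.001, 0.034]
wrist_force: [-0.3, -0.0, -0.6]
finger_gap: 0.0151
t 9.0 pos [0.5103 0.0464 0.153 ] rpy [-1.7995e+02 -7.0000e-02  1.9400e+00] F [-0.27 -0.03 -0.62] gap 0.0151
offset [-0.0007 -0.001  -0.0031] rot [-0.0003 -0.0004  0.0002] mm [-0.1 -0.1 -0.5] deg 0.09
```

View pics/s6.png

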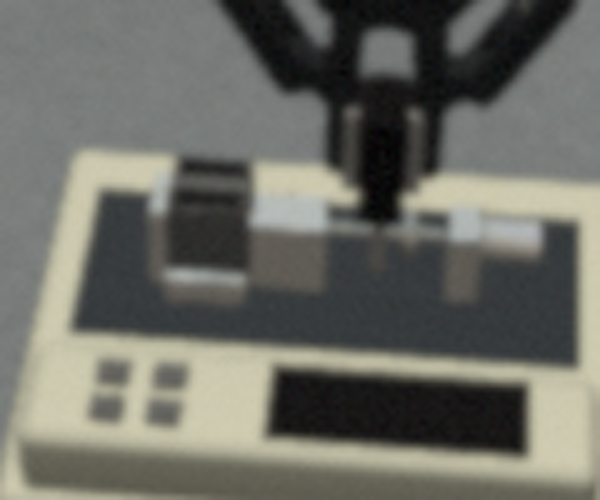

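View pics/w6.png

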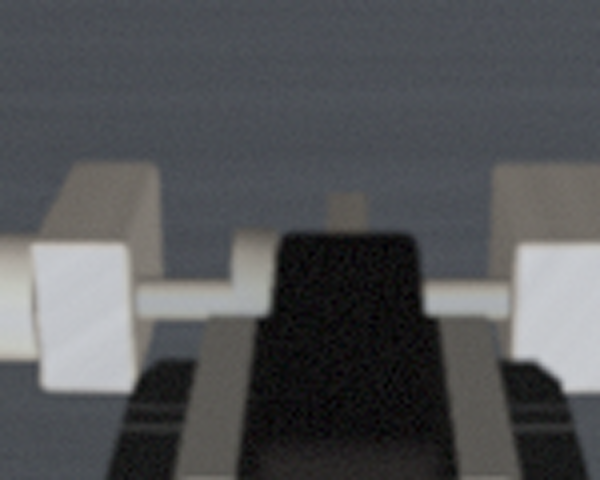

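The fork straddles the bar with no contact force. Pushing toward +y (tool −y) in small steps.

```bash
python3 -m crank '{"offset":[[0,-0.01,0],[0,-0.02,0],[0,-0.027,0],[0,-0.027,0]],"delta_rot":[[0,0,0],[0,0,0],[0,0,0],[0,0,0]]}'; python3 -m crank '{"offset":[[0,-0.003,0],[0,-0.007,0],[0,-0.007,0]],"delta_rot":[[0,0,0],[0,0,0],[0,0,0]]}'; python3 -m crank '{"offset":[[0,-0.003,0],[0,-0.007,0],[0,-0.007,0]],"delta_rot":[[0,0,0],[0,0,0],[0,0,0]]}'
```

```text
time_s: 9.5
position: [0.5105, 0.0508, 0.1535]
orientation: [-3.141, -0.002, 0.034]
wrist_force: [0.4, -0.7, -0.7]
finger_gap: 0.0161
time_s: 9.8
position: [0.5104, 0.0519, 0.1536]
orientation: [-3.141, -0.002, 0.034]
wrist_force: [0.4, -0.0, -0.5]
finger_gap: 0.0153
time_s: 10.1
position: [0.5104, 0.0528, 0.1536]
orientation: [-3.141, -0.002, 0.034]
wrist_force: [0.1, 0.0, -0.8]
finger_gap: 0.0151
```

```bash
for i in 1 2; do :; done; python3 -m crank '{"offset":[[0,-0.003,0],[0,-0.007,0],[0,-0.007,0]],"delta_rot":[[0,0,0],[0,0,0],[0,0,0]]}';python3 -m crank '{"offset":[[0,-0.003,0],[0,-0.007,0],[0,-0.007,0]],"delta_rot":[[0,0,0],[0,0,0],[0,0,0]]}'
```

```text
time_s: 10.4
position: [0.5104, 0.0532, 0.1535]
orientation: [3.141, -0.002, 0.034]
wrist_force: [-0.3, -2.5, -1.2]
finger_gap: 0.0154
time_s: 10.7
position: [0.5104, 0.0538, 0.1536]
orientation: [3.141, -0.002, 0.034]
wrist_force: [-0.1, -3.2, -0.7]
finger_gap: 0.0155
```

Contact at y ≈ 0.053. Continuing about 3 mm, then single mm with a check.

```bash
cat > jaw.py <<'E'
from fit import *
import sys
s=sensors.sense(); f=optics.grab_frame("wrist"); P=wcloud(s,f)
t=np.radians(1.9); X=P[...,:2]@np.array([np.cos(t),np.sin(t)])*1000; Y=P[...,:2]@np.array([-np.sin(t),np.cos(t)])*1000
m=(abs(X-511)<12)&(abs(Y+36)<10)&(P[...,2]>.045)
print("t",s["time_s"],"pos",np.round(s["position"],4),"F",np.round(s["wrist_force"],1),"jaw z",np.percentile(P[m][:,2],[20,50,80]).round(4))
m=(P[...,2]>.059)&(P[...,2]<.0665)&(abs(X-511)<9)&(Y>34)&(Y<53.5); print("collar Y",np.percentile(Y[m],[5,95]).round(1),m.sum())
E
python3 jaw.py
python3 -m crank '{"offset":[[0,-0.005,0],[0,-0.01,0],[0,-0.01,0]],"delta_rot":[[0,0,0],[0,0,0],[0,0,0]]}';python3 -m crank '{"offset":[[0,-0.005,0],[0,-0.01,0],[0,-0.01,0]],"delta_rot":[[0,0,0],[0,0,0],[0,0,0]]}'; python3 jaw.py
```

```text
t 10.7 pos [0.5104 0.0538 0.1536] F [-0.1 -3.2 -0.7] jaw z [0.0723 0.0733 0.0741]
time_s: 11.05
position: [0.5103, 0.055, 0.1536]
orientation: [3.14, -0.002, 0.034]
wrist_force: [-0.1, -4.6, -0.3]
finger_gap: 0.0152
time_s: 11.35
position: [0.5103, 0.0564, 0.1536]
orientation: [3.14, -0.002, 0.034]
wrist_force: [-0.1, -5.2, 0.1]
finger_gap: 0.0155
t 11.35 pos [0.5103 0.0564 0.1536] F [-0.1 -5.2  0.1] jaw z [0.0725 0.0734 0.0742]Traceback (most recent call last):
  File "jaw.py", line 7, in <module>
    m=(P[...,2]>.059)&(P[...,2]<.0665)&(abs(X-511)<9)&(Y>34)&(Y<53.5); print("collar Y",np.percentile(Y[m],[5,95]).round(1),m.sum())
                                                                                        ~~~~~~~~~~~~~^^^^^^^^^^^^^
    return _quantile_unchecked(
        a, q, axis, out, overwrite_input, method, keepdims, weights)
    return _ureduce(a,
                    func=_quantile_ureduce_func,
    ...<5 lines>...
                    overwrite_input=overwrite_input,
                    method=method)
    r = func(a, **kwargs)
    result = _quantile(arr,
                       quantiles=q,
    ...<2 lines>...
                       out=out,
                       weights=wgt)
    slices_having_nans = np.isnan(arr[-1, ...])
                                  ~~~^^^^^^^^^
IndexError: index -1 is out of bounds for axis 0 with size 0
Traceback (most recent call last):
  File "jaw.py", line 7, in <module>
    m=(P[...,2]>.059)&(P[...,2]<.0665)&(abs(X-511)<9)&(Y>34)&(Y<53.5); print("collar Y",np.percentile(Y[m],[5,95]).round(1),m.sum())
                                                                                        ~~~~~~~~~~~~~^^^^^^^^^^^^^
IndexError: index -1 is out of bounds for axis 0 with size 0
```

```bash
sed -i '$d' jaw.py
python3 -m crank '{"offset":[[0,-0.005,0],[0,-0.01,0],[0,-0.01,0]],"delta_rot":[[0,0,0],[0,0,0],[0,0,0]]}'; python3 jaw.py; python3 -m crank '{"offset":[[0,-0.004,0],[0,-0.006,0],[0,-0.006,0]],"delta_rot":[[0,0,0],[0,0,0],[0,0,0]]}'; python3 jaw.py
```

```text
time_s: 11.7
position: [0.5103, 0.0577, 0.1536]
orientation: [3.14, -0.002, 0.034]
wrist_force: [0.7, -6.1, 0.6]
finger_gap: 0.0152
t 11.7 pos [0.5103 0.0577 0.1536] F [ 0.7 -6.1  0.6] jaw z [0.0726 0.0735 0.0743]
time_s: 12.05
position: [0.5103, 0.0581, 0.1536]
orientation: [3.139, -0.002, 0.033]
wrist_force: [0.4, -5.6, -0.6]
finger_gap: 0.0153
t 12.05 pos [0.5103 0.0581 0.1536] F [ 0.4 -5.6 -0.6] jaw z [0.0726 0.0736 0.0744]
```

```bash
python3 -m crank '{"offset":[[0,-0.004,0],[0,-0.007,0],[0,-0.007,0]],"delta_rot":[[0,0,0],[0,0,0],[0,0,0]]}'; python3 jaw.py
```

```text
time_s: 12.4
position: [0.5103, 0.0587, 0.1535]
orientation: [3.138, -0.002, 0.033]
wrist_force: [0.3, -5.4, -0.1]
finger_gap: 0.0156
t 12.4 pos [0.5103 0.0587 0.1535] F [ 0.3 -5.4 -0.1] jaw z [0.0728 0.0737 0.0745]
```

```bash
python3 -m crank '{"offset":[[0,-0.004,0],[0,-0.006,0],[0,-0.006,0]],"delta_rot":[[0,0,0],[0,0,0],[0,0,0]]}'; python3 jaw.py
```

```text
time_s: 12.75
position: [0.5102, 0.0589, 0.1535]
orientation: [3.137, -0.002, 0.033]
wrist_force: [0.6, -5.5, 0.5]
finger_gap: 0.0157
t 12.75 pos [0.5102 0.0589 0.1535] F [ 0.6 -5.5  0.5] jaw z [0.0728 0.0738 0.0746]
```

The tool is tilting slightly under load. The next step includes restoring its attitude.

```bash
python3 go.py .5102 .0595 .1535 1.9
python3 - <<'E'
from fit import *
f=optics.grab_frame("scene"); g=optics.grab_frame("wrist")
c=cv2.resize(f["image"][200:300,290:410,::-1],None,fx=5,fy=5,interpolation=cv2.INTER_CUBIC); 
c2=cv2.resize(g["image"][210:330,230:380,::-1],None,fx=4,fy=4,interpolation=cv2.INTER_CUBIC); cv2.imwrite("pics/s7.png",c); cv2.imwrite("pics/w7.png",c2)
E
```

```text
t 12.8 pos [0.5102 0.0589 0.1536] rpy [ 1.7974e+02 -9.0000e-02  1.8800e+00] F [ 0.58 -6.13  0.37] gap 0.0152
offset [-0.     -0.0041  0.0004] rot [ 0.0014 -0.0005 -0.0001] mm [-0.  -0.6  0.1] deg 0.27
```

View pics/w7.png

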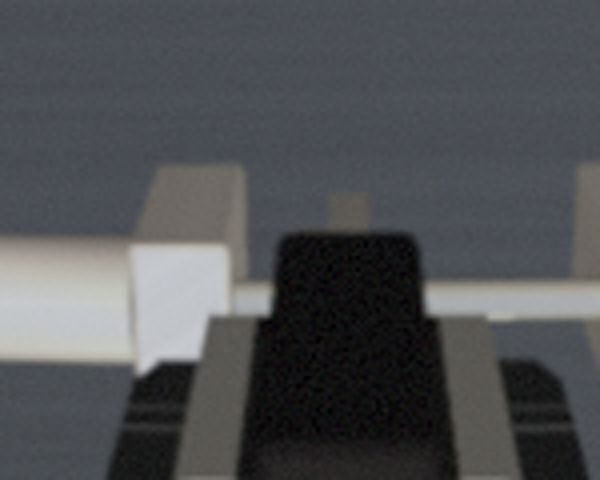

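View pics/s7.png

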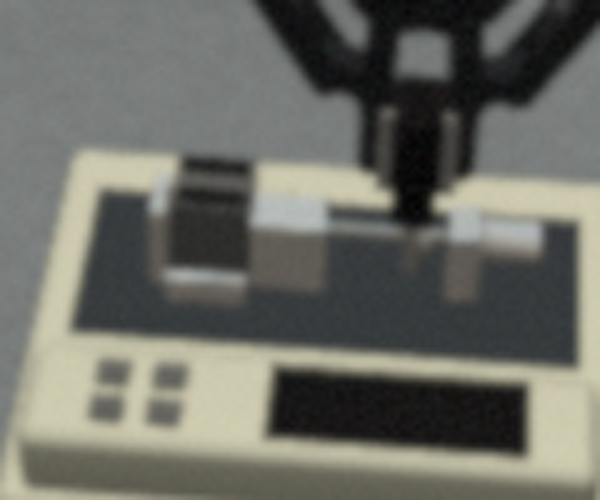

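The jaw is still down, and the fork is against the collar. Next small step with the roll corrected.

```bash
python3 -m crank '{"offset":[[0,-0.003,0],[0,-0.005,0],[0,-0.006,0]],"delta_rot":[[0.001,0,0],[0.002,0,0],[0.002,0,0]]}'; python3 jaw.py
```

```text
time_s: 13.2
position: [0.5102, 0.0592, 0.1535]
orientation: [-3.141, -0.001, 0.033]
wrist_force: [0.6, -5.5, 0.9]
finger_gap: 0.0156
t 13.2 pos [0.5102 0.0592 0.1535] F [ 0.6 -5.5  0.9] jaw z [0.0815 0.0825 0.0833]
```

```bash
python3 -m crank '{"offset":[[0,-0.003,0],[0,-0.006,0],[0,-0.006,0]],"delta_rot":[[0.002,0,0],[0.002,0,0],[0.002,0,0]]}'; python3 jaw.py; python3 go.py .5102 .0595 .1535 1.9
```

```text
time_s: 13.55
position: [0.5102, 0.0594, 0.1535]
orientation: [-3.135, -0.001, 0.032]
wrist_force: [1.0, -5.9, 0.6]
finger_gap: 0.0155
t 13.55 pos [0.5102 0.0594 0.1535] F [ 1.  -5.9  0.6] jaw z [0.0815 0.0825 0.0833]
t 13.6 pos [0.5102 0.0594 0.1535] rpy [-1.7965e+02 -7.0000e-02  1.8500e+00] F [ 0.96 -5.17  1.21] gap 0.0151
offset [-0.0002 -0.001   0.0003] rot [-0.002  -0.0004 -0.0003] mm [-0.  -0.1  0. ] deg 0.36
```

The jaw has popped up by about 10 mm, with peak force about 6 N. Backing off to −y, restoring the roll, then lifting out.

```bash
python3 -m crank '{"offset":[[0,0.015,0],[0,0.03,0],[0,0.045,0],[0,0.06,0],[0,0.075,0],[0,0.086,0],[0,0.086,0],[0,0.086,0]],"delta_rot":[[-0.002,0,0],[-0.002,0,0],[-0.002,0,0],[-0.002,0,0],[-0.002,0,0],[-0.002,0,0],[-0.002,0,0],[-0.002,0,0]]}'; python3 jaw.py; python3 go.py .5102 .0465 .1535 1.9
```

```text
time_s: 14.4
position: [0.5107, 0.0465, 0.1535]
orientation: [-3.142, -0.001, 0.032]
wrist_force: [-0.7, 0.1, 0.6]
finger_gap: 0.0154
t 14.4 pos [0.5107 0.0465 0.1535] F [-0.7  0.1  0.6] jaw z [0.0818 0.083  0.1768]
t 14.45 pos [0.5107 0.0465 0.1535] rpy [-1.80e+02 -8.00e-02  1.85e+00] F [-0.42 -0.77 -1.58] gap 0.0155
offset [-0.0031  0.0001 -0.0002] rot [-0.     -0.0004 -0.0003] mm [-0.5  0.  -0. ] deg 0.09
```

```bash
python3 -m crank '{"offset":[[-0.003,0,-0.05],[-0.003,0,-0.12],[-0.003,0,-0.25],[-0.003,0,-0.45],[-0.003,0,-0.7],[-0.003,0,-0.72],[-0.003,0,-0.72]],"delta_rot":[[0,0,0],[0,0,0],[0,0,0],[0,0,0],[0,0,0],[0,0,0],[0,0,0]]}'
python3 - <<'E'
from fit import *
s=sensors.sense(); f=optics.grab_frame("wrist"); cv2.imwrite("pics/w8.png",f["image"][:,:,::-1])
v,u=np.mgrid[0:480,0:640]; d=wdir(f,u,v)*f["z_map"][...,None]; T=f["tool_from_camera"]; P=(d@T[:3,:3].T+T[:3,3])*1000
for v in range(262,400,12): print(v,[tuple(int(round(c)) for c in P[v,u]) for u in (306,317,328)])
E
python3 jaw.py; python3 go.py .536 .3003 .26 -12.1
```

```text
time_s: 15.15
position: [0.5108, 0.0468, 0.2635]
orientation: [3.141, -0.005, 0.032]
wrist_force: [-0.1, 0.2, -0.4]
finger_gap: 0.0153
262 [(-39, -9, 232), (9, 1, 104), (-39, 10, 232)]
274 [(14, -4, 74), (14, 1, 76), (14, 5, 76)]
286 [(13, -4, 64), (14, 1, 63), (15, 5, 61)]
298 [(14, -3, 52), (14, 1, 52), (14, 5, 53)]
310 [(14, -3, 43), (15, 1, 41), (14, 5, 42)]
322 [(14, -3, 35), (13, 1, 36), (13, 4, 36)]
334 [(10, -3, 34), (9, 1, 35), (9, 4, 34)]
346 [(5, -3, 34), (4, 1, 35), (4, 4, 35)]
358 [(-1, -3, 35), (-1, 1, 35), (-1, 5, 35)]
370 [(-6, -3, 35), (-6, 1, 35), (-5, 5, 33)]
382 [(-11, -3, 35), (-11, 1, 34), (-12, 5, 35)]
394 [(-212, -11, 260), (-214, 1, 262), (-214, 14, 262)]
t 15.2 pos [0.51   0.0465 0.262 ] F [-1.3  0.4 -1.5] jaw z [0.0824 0.2739 0.2866]
t 15.25 pos [0.5095 0.0464 0.261 ] rpy [ 1.7999e+02 -1.0000e-02  1.8500e+00] F [ 0.59 -0.53 -1.01] gap 0.0153
offset [ 0.2315 -1.686   0.0066] rot [ 0.     -0.0001  0.0775] mm [  34.7 -252.9    1. ] deg 13.95
```

View pics/w8.png

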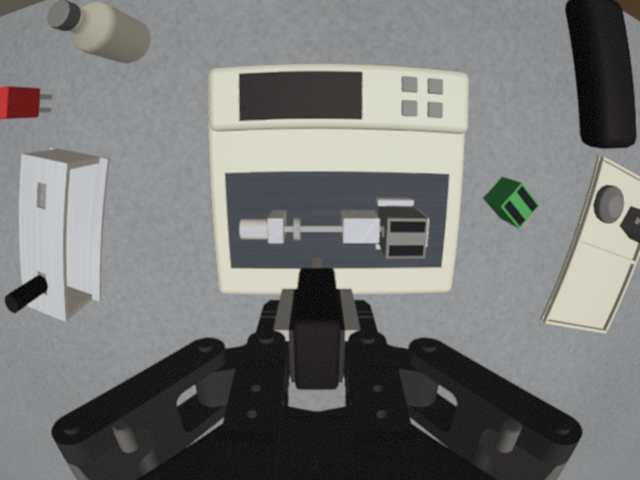

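The jaw stands higher, at (405,238), the collar is back at (297,229), and the fork hasn't moved in the grip. Returning to the rack.

```bash
python3 -m crank '{"offset":[[0.03,-0.25,0],[0.06,-0.5,0],[0.1,-0.75,0],[0.13,-0.95,0],[0.13,-0.95,0]],"delta_rot":[[0,0,0],[0,0,0.02],[0,0,0.04],[0,0,0.06],[0,0,0.0775]]}'; python3 go.py .5366 .3006 .26 -12.15
```

```text
time_s: 15.75
position: [0.5228, 0.1952, 0.2597]
orientation: [-3.139, 0.003, -0.205]
wrist_force: [0.0, -0.8, -0.7]
finger_gap: 0.0156
t 15.75 pos [0.5228 0.1952 0.2597] rpy [-179.85    0.18  -11.77] F [ 0.05 -0.8  -0.68] gap 0.0156
offset [-5.370e-02 -7.068e-01  1.000e-04] rot [-0.0008  0.001   0.0021] mm [  -8.1 -106.     0. ] deg 0.44
```

```bash
python3 -m crank '{"offset":[[-0.02,-0.25,0],[-0.04,-0.5,0],[-0.054,-0.707,0],[-0.054,-0.707,0],[-0.054,-0.707,0],[-0.054,-0.707,0]],"delta_rot":[[-0.0008,0.001,0.002],[-0.0008,0.001,0.002],[-0.0008,0.001,0.002],[-0.0008,0.001,0.002],[-0.0008,0.001,0.002],[-0.0008,0.001,0.002]]}'; python3 go.py .5366 .3006 .195 -12.15
python3 - <<'E'
from fit import *
s=sensors.sense(); f=optics.grab_frame("wrist"); P=wcloud(s,f)
rect(P,.05,.069,(.50,.30),.085,"rackplate")
# slot: pixels below plate
cv2.imwrite("pics/w9.png",cv2.resize(f["image"][160:300,240:400,::-1],None,fx=4,fy=4,interpolation=cv2.INTER_CUBIC))
E
```

```text
time_s: 16.35
position: [0.5365, 0.2989, 0.2588]
orientation: [3.139, 0.001, -0.213]
wrist_force: [-0.6, 0.6, -1.7]
finger_gap: 0.0153
t 16.35 pos [0.5365 0.2989 0.2588] rpy [ 1.7986e+02  7.0000e-02 -1.2220e+01] F [-0.65  0.65 -1.74] gap 0.0153
offset [-0.0012 -0.012   0.425 ] rot [ 0.0008  0.0004 -0.0004] mm [-0.2 -1.8 63.8] deg 0.17
rackplate 7106 c [524.6 303. ] size [60.3 93.2] ang 77.79 zmed 0.0606
```

View pics/w9.png

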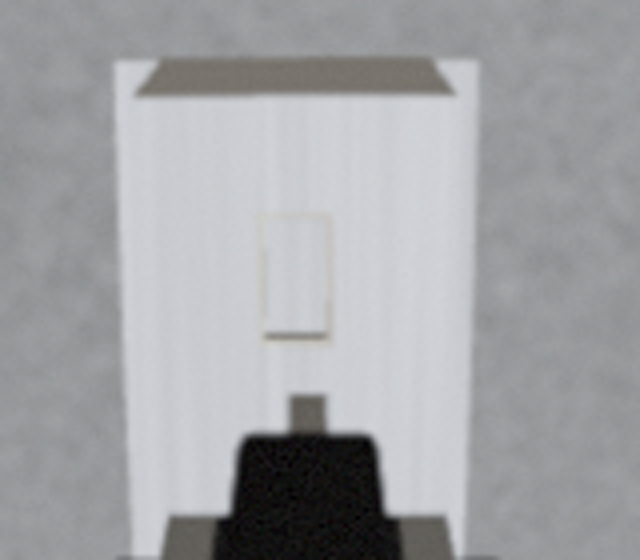

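The slot is at (297,275) in this crop, with the prong close to lined up. The tool is still settling about 1.8 mm in y. Lowering to just above the plate.

```bash
python3 -m crank '{"offset":[[-0.001,-0.012,0.15],[-0.001,-0.012,0.3],[-0.001,-0.012,0.4],[-0.001,-0.012,0.48],[-0.001,-0.012,0.5],[-0.001,-0.012,0.5],[-0.001,-0.012,0.5]],"delta_rot":[[0,0,0],[0,0,0],[0,0,0],[0,0,0],[0,0,0],[0,0,0],[0,0,0]]}'; python3 go.py .5366 .3006 .1455 -12.15
python3 - <<'E'
from fit import *
s=sensors.sense(); f=optics.grab_frame("wrist"); g=optics.grab_frame("top")
cv2.imwrite("pics/w10.png",cv2.resize(f["image"][180:320,240:400,::-1],None,fx=4,fy=4,interpolation=cv2.INTER_CUBIC))
E
```

```text
time_s: 17.1
position: [0.5373, 0.3008, 0.185]
orientation: [3.141, -0.0, -0.214]
wrist_force: [-0.4, -0.2, -0.5]
finger_gap: 0.0152
t 17.1 pos [0.5373 0.3008 0.185 ] rpy [ 1.7995e+02 -3.0000e-02 -1.2260e+01] F [-0.39 -0.24 -0.51] gap 0.0152
offset [-0.0048  0.0018  0.2635] rot [ 0.0003 -0.0002 -0.0006] mm [-0.7  0.3 39.5] deg 0.12
```

View pics/w10.png

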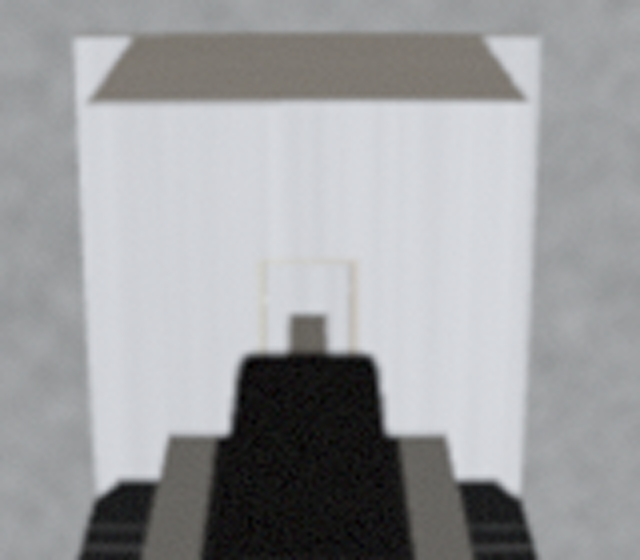

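The prong is centred in the slot outline. Inserting.

```bash
python3 -m crank '{"offset":[[-0.005,0.001,0.05],[-0.005,0.001,0.1],[-0.005,0.001,0.15],[-0.005,0.001,0.2],[-0.005,0.001,0.24],[-0.005,0.001,0.255],[-0.005,0.001,0.255]],"delta_rot":[[0,0,0],[0,0,0],[0,0,0],[0,0,0],[0,0,0],[0,0,0],[0,0,0]]}'; python3 go.py .5366 .3006 .1452 -12.15
```

```text
time_s: 17.9
position: [0.5364, 0.3007, 0.1463]
orientation: [3.14, 0.0, -0.214]
wrist_force: [-0.3, -0.4, -0.4]
finger_gap: 0.0158
t 17.9 pos [0.5364 0.3007 0.1463] rpy [179.93   0.   -12.25] F [-0.28 -0.37 -0.39] gap 0.0158
offset [0.0015 0.0002 0.0073] rot [ 0.0004  0.     -0.0005] mm [0.2 0.  1.1] deg 0.12
```

```bash
python3 -m crank '{"offset":[[0.001,0,0.004],[0.001,0,0.007],[0.001,0,0.008],[0.001,0,0.008]],"delta_rot":[[0,0,0],[0,0,0],[0,0,0],[0,0,0]]}'; python3 go.py .5366 .3006 .1452 -12.15
```

```text
time_s: 18.3
position: [0.5366, 0.3007, 0.1453]
orientation: [3.141, -0.0, -0.214]
wrist_force: [1.7, 0.6, -0.2]
finger_gap: 0.0157
t 18.3 pos [0.5366 0.3007 0.1453] rpy [ 1.7994e+02 -1.0000e-02 -1.2250e+01] F [ 1.71  0.6  -0.18] gap 0.0157
offset [-0.      0.0007  0.0007] rot [ 0.0003 -0.0001 -0.0005] mm [-0.   0.1  0.1] deg 0.12
```

```bash
python3 -m crank '{"offset":[[0,0,0],[0,0,0],[0,0,0]],"delta_rot":[[0,0,0],[0,0,0],[0,0,0]]}' 0.5; python3 -m crank '{"offset":[[0,0,0],[0,0,0],[0,0,0],[0,0,0],[0,0,0]],"delta_rot":[[0,0,0],[0,0,0],[0,0,0],[0,0,0],[0,0,0]]}' 1; 
python3 -m crank '{"offset":[[0,0,-0.1],[0,0,-0.3],[0,0,-0.5],[0,0,-0.75],[0,0,-0.75],[0,0,-0.75]],"delta_rot":[[0,0,0],[0,0,0],[0,0,0],[0,0,0],[0,0,0],[0,0,0]]}'
python3 - <<'E'
from fit import *
s=sensors.sense(); f=optics.grab_frame("wrist"); cv2.imwrite("pics/w11.png",f["image"][:,:,::-1]); P=wcloud(s,f)
rect(P,.05,.069,(.50,.32),.09,"rackplate")
rect(P,.103,.12,(.536,.30),.03,"fork top")
rect(P,.1,.12,(.447,.32),.03,"punch top")
E
python3 go.py .512 -.016 .26 91.9;python3 go.py .512 -.016 .26 -88.1
```

```text
time_s: 18.6
position: [0.5367, 0.3007, 0.1455]
orientation: [3.141, -0.0, -0.214]
wrist_force: [-0.8, -0.2, -0.2]
finger_gap: 0.0428
time_s: 19.1
position: [0.5367, 0.3008, 0.1455]
orientation: [3.141, -0.0, -0.214]
wrist_force: [-0.3, 0.3, 0.1]
finger_gap: 0.0856
time_s: 19.7
position: [0.5371, 0.3013, 0.2601]
orientation: [-3.14, -0.003, -0.214]
wrist_force: [0.3, -0.4, -0.8]
finger_gap: 0.0851
rackplate 11414 c [491.6 309.7] size [ 61.  160.7] ang 78.01 zmed 0.0607
fork top 1182 c [536.  300.1] size [15.4 30.2] ang 77.81 zmed 0.1104
punch top 591 c [448.4 318.9] size [18.4 18.9] ang 26.85 zmed 0.1103
t 19.75 pos [0.5366 0.3007 0.2585] rpy [ 1.7996e+02 -6.0000e-02 -1.2250e+01] F [-0.24 -0.82 -0.76] gap 0.0856
offset [ 0.288   2.0982 -0.008 ] rot [ 5.000e-04 -0.000e+00 -5.786e-01] mm [ 43.2 314.7  -1.2] deg 104.15
t 19.75 pos [0.5366 0.3007 0.2585] rpy [ 1.7996e+02 -6.0000e-02 -1.2250e+01] F [-0.24 -0.82 -0.76] gap 0.0856
offset [ 0.288   2.0982 -0.008 ] rot [-0.000e+00 -4.000e-04  4.214e-01] mm [ 43.2 314.7  -1.2] deg 75.85
```

View pics/w11.png

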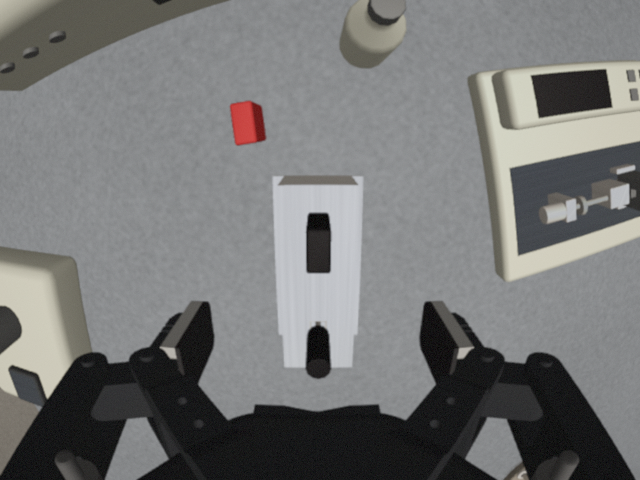

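The fork hangs in its slot: its top is at (536.0,300.1) against (536.0,300.2) before, at the same height. The punch is unmoved. Now to the jaw, with the tool yawed about −88°.

```bash
python3 -c "
from h import *
print(sensors.sense()['qpos'].round(2))"
python3 -m crank '{"offset":[[0.03,0.2,0],[0.06,0.45,0],[0.1,0.7,0],[0.14,0.95,0],[0.14,0.99,0],[0.14,0.99,0]],"delta_rot":[[0,0,0.045],[0,0,0.09],[0,0,0.135],[0,0,0.18],[0,0,0.225],[0,0,0.27]]}'; python3 go.py .5119 -.018 .24 -88.1; python3 -c "
from h import *
print(sensors.sense()['qpos'].round(2))"
```

```text
[-0.19  0.41 -0.52  1.67  0.22  1.12 -2.55]
time_s: 20.35
position: [0.5247, 0.1466, 0.2536]
orientation: [3.13, 0.002, -0.986]
wrist_force: [-0.0, 0.5, -0.5]
finger_gap: 0.0853
t 20.35 pos [0.5247 0.1466 0.2536] rpy [ 1.7933e+02  1.2000e-01 -5.6490e+01] F [-0.01  0.54 -0.46] gap 0.0853
offset [0.8679 0.6759 0.0969] rot [ 0.0038 -0.0004  0.1756] mm [130.2 101.4  14.5] deg 31.62
[-0.27  0.26 -0.09  1.84  0.03  1.05 -2.93]
```

Joint 7 is close to its limit in this direction (−2.93 of −2.94), so I turn the other way, to yaw +91.9°.

```bash
python3 -m crank '{"offset":[[0,0,-0.03],[0,0,-0.04],[0,0,-0.04],[0.2,0.15,-0.04],[0.4,0.3,-0.04],[0.6,0.5,-0.04],[0.75,0.6,-0.04],[0.868,0.676,-0.04]],"delta_rot":[[0,0,-0.045],[0,0,-0.09],[0,0,-0.135],[0,0,-0.18],[0,0,-0.225],[0,0,-0.27],[0,0,-0.315],[0,0,-0.36]]}'; python3 go.py .5119 -.018 .25 91.9; python3 -c "
from h import *
print(sensors.sense()['qpos'].round(2))"
```

```text
time_s: 21.15
position: [0.5108, -0.0205, 0.2593]
orientation: [3.138, 0.015, 0.148]
wrist_force: [0.7, 0.8, 0.4]
finger_gap: 0.0854
t 21.15 pos [ 0.5108 -0.0205  0.2593] rpy [179.81   0.84   8.49] F [0.71 0.82 0.43] gap 0.0854
offset [ 0.011  -0.0158  0.0617] rot [-0.0025  0.0046 -0.4634] mm [ 1.6 -2.4  9.3] deg 83.41
[ 0.08  0.2  -0.15  1.91  0.04  1.05 -1.5 ]
```

```bash
python3 -m crank '{"offset":[[0,0,0],[0,0,0],[0,0,0],[0,0,0],[0,0,0],[0,0,0],[0,0,0],[0,0,0]],"delta_rot":[[0,0,-0.045],[0,0,-0.09],[0,0,-0.135],[0,0,-0.18],[0,0,-0.225],[0,0,-0.27],[0,0,-0.315],[0,0,-0.36]]}'; python3 go.py .5119 -.018 .25 91.9; python3 -c "
from h import *
print(sensors.sense()['qpos'].round(2))"
```

```text
time_s: 21.95
position: [0.5098, -0.0206, 0.258]
orientation: [-3.127, 0.01, 1.285]
wrist_force: [-0.6, -0.3, -0.1]
finger_gap: 0.0855
t 21.95 pos [ 0.5098 -0.0206  0.258 ] rpy [-179.15    0.57   73.63] F [-0.62 -0.32 -0.07] gap 0.0855
offset [0.0211 0.0091 0.0528] rot [-0.0052  0.0024 -0.1015] mm [3.2 1.4 7.9] deg 18.3
[ 0.2   0.21 -0.28  1.91  0.07  1.05 -0.4 ]
```

```bash
python3 -m crank '{"offset":[[0.01,0,0],[0.02,0.01,0.05],[0.021,0.009,0.053],[0.021,0.009,0.053],[0.021,0.009,0.053]],"delta_rot":[[-0.005,0.002,-0.045],[-0.005,0.002,-0.09],[-0.005,0.0024,-0.1015],[-0.005,0.0024,-0.1015],[-0.005,0.0024,-0.1015]]}'
python3 - <<'E'
from fit import *
s=sensors.sense(); f=optics.grab_frame("wrist"); cv2.imwrite("pics/w12.png",f["image"][:,:,::-1]); P=wcloud(s,f)
rect(P,.0785,.088,(.512,-.018),.035,"jaw top")
t=np.radians(1.9); X=P[...,:2]@np.array([np.cos(t),np.sin(t)])*1000; Y=P[...,:2]@np.array([-np.sin(t),np.cos(t)])*1000
m=(P[...,2]>.079)&(P[...,2]<.088)&(abs(X-511)<30)&(abs(Y+35)<30)
print(np.percentile(X[m],[2,98]).round(1),np.percentile(Y[m],[2,98]).round(1),np.median(P[m][:,2]))
E
python3 go.py .5119 -.018 .122 91.9
```

```text
time_s: 22.45
position: [0.5114, -0.0181, 0.2492]
orientation: [-3.139, -0.0, 1.603]
wrist_force: [-0.3, -0.4, -0.4]
finger_gap: 0.0851
jaw top 1953 c [511.6 -19. ] size [30.  30.7] ang 1.51 zmed 0.0821
[496. 525.] [-50.5 -21. ] 0.08209685860173013
t 22.5 pos [ 0.5116 -0.0181  0.2495] rpy [-1.799e+02 -1.000e-02  9.186e+01] F [ 0.39 -0.14 -0.26] gap 0.0852
offset [3.0e-04 3.7e-03 8.5e-01] rot [-0.0006 -0.     -0.0002] mm [1.000e-01 6.000e-01 1.275e+02] deg 0.11
```

View pics/w12.png

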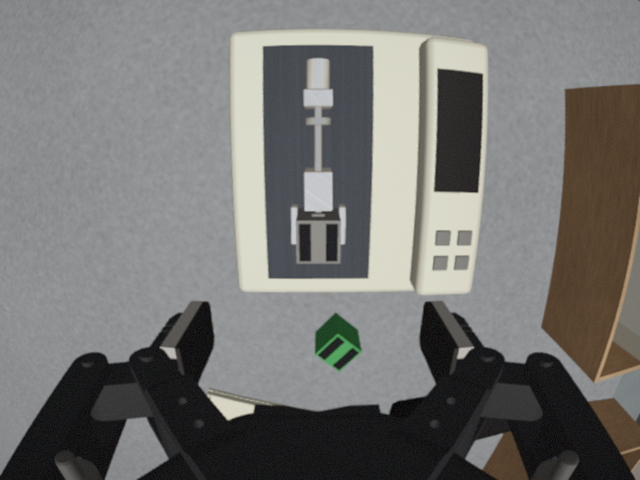

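The popped-up grey jaw at (318,243) is seen from above, with its top at z 82 mm and centre (511.6, −19.0). The green look-alike at (338,341) is off the tracer. Descending over the grey jaw.

```bash
python3 -m crank '{"offset":[[0,0.003,0.25],[-0.004,0.003,0.5],[-0.004,0.003,0.65],[-0.004,0.003,0.75],[-0.004,0.003,0.82],[-0.004,0.003,0.85],[-0.004,0.003,0.85],[-0.004,0.003,0.85]],"delta_rot":[[0,0,0],[0,0,0],[0,0,0],[0,0,0],[0,0,0],[0,0,0],[0,0,0],[0,0,0]]}'; python3 go.py .5116 -.0187 .122 91.9
```

```text
time_s: 23.3
position: [0.5124, -0.0186, 0.1228]
orientation: [-3.141, -0.0, 1.603]
wrist_force: [-0.5, 0.2, 0.1]
finger_gap: 0.0855
t 23.3 pos [ 0.5124 -0.0186  0.1228] rpy [-179.99   -0.     91.85] F [-0.52  0.2   0.06] gap 0.0855
offset [-0.0004 -0.0056  0.0051] rot [-0.0001 -0.     -0.0003] mm [-0.1 -0.8  0.8] deg 0.05
```

```bash
python3 -m crank '{"offset":[[0,-0.006,0],[0,-0.006,0],[0,-0.006,0],[0,-0.006,0],[0,-0.006,0],[0,-0.006,0],[0,-0.006,0],[0,-0.006,0]],"delta_rot":[[0,0,0],[0,0,0],[0,0,0],[0,0,0],[0,0,0],[0,0,0],[0,0,0],[0,0,0]]}' 0 50; python3 go.py .5116 -.0187 .122 91.9
```

```text
time_s: 24.1
position: [0.5117, -0.0187, 0.1229]
orientation: [3.141, 0.0, 1.603]
wrist_force: [0.2, -0.7, 2.9]
finger_gap: 0.0294
t 24.1 pos [ 0.5117 -0.0187  0.1229] rpy [179.99   0.    91.85] F [ 0.19 -0.73  2.9 ] gap 0.0294
offset [-0.0002 -0.0008  0.0062] rot [ 0.0001  0.     -0.0003] mm [-0.  -0.1  0.9] deg 0.05
```

```bash
python3 -m crank '{"offset":[[0,0,-0.03],[0,0,-0.07],[0,0,-0.12],[0,0,-0.2],[0,0,-0.35],[0,0,-0.55],[0,0,-0.7],[0,0,-0.7]],"delta_rot":[[0,0,0],[0,0,0],[0,0,0],[0,0,0],[0,0,0],[0,0,0],[0,0,0],[0,0,0]]}'
python3 - <<'E'
from fit import *
s=sensors.sense(); f=optics.grab_frame("wrist"); cv2.imwrite("pics/w13.png",f["image"][:,:,::-1])
v,u=np.mgrid[0:480,0:640]; d=wdir(f,u,v)*f["z_map"][...,None]; T=f["tool_from_camera"]; P=(d@T[:3,:3].T+T[:3,3])*1000
for v in range(262,420,10): print(v,[tuple(int(round(c)) for c in P[v,u]) for u in (306,317,328)])
f=optics.grab_frame("top"); P=cloud(f); np.save("top2.npy",P); cv2.imwrite("pics/t13.png",f["image"][:,:,::-1])
for d in pinpoint("tray_near",f)[:1]+pinpoint("tray",f)[:1]: print(d["p"],d["xy"],atz(f,d["xy"],.004))
m=(P[...,2]>.002)&(P[...,2]<.016)&(abs(P[...,0]-.48)<.16)&(abs(P[...,1]+.31)<.13)
im=f["image"].astype(int); m&=(im.sum(-1)>560)
q=(P[m][:,:2]*1000).astype(np.float32); print(m.sum(),cv2.minAreaRect(q))
E
```

```text
time_s: 24.9
position: [0.5143, -0.0184, 0.2326]
orientation: [3.132, 0.001, 1.603]
wrist_force: [0.2, -0.0, -0.9]
finger_gap: 0.0296
262 [(-16, -8, 170), (-16, 0, 169), (-16, 8, 172)]
272 [(14, -5, 76), (15, 0, 76), (15, 4, 76)]
282 [(15, -5, 63), (15, 0, 64), (15, 4, 65)]
292 [(12, -5, 61), (12, 0, 61), (13, 4, 60)]
302 [(14, -4, 48), (15, 0, 47), (15, 4, 48)]
312 [(14, -4, 42), (14, 0, 41), (14, 4, 41)]
322 [(10, -4, 42), (10, 0, 41), (10, 4, 41)]
332 [(5, -4, 43), (5, 0, 42), (5, 4, 42)]
342 [(2, -4, 41), (2, 0, 42), (2, 4, 41)]
352 [(-3, -4, 41), (-4, 0, 43), (-3, 4, 41)]
362 [(-8, -4, 42), (-8, 0, 43), (-7, 4, 41)]
372 [(-12, -4, 42), (-12, 0, 42), (-12, 4, 42)]
382 [(-171, -11, 232), (-172, 0, 233), (-172, 11, 234)]
392 [(-185, -11, 233), (-186, 0, 234), (-186, 12, 234)]
402 [(-199, -11, 232), (-199, 0, 233), (-199, 12, 233)]
412 [(9, -3, -3), (10, 0, -3), (9, 2, -2)]
0.73 [448.0, 294.5] [ 0.43490085 -0.28455798  0.004     ]
0.62 [455.2, 274.7] [ 0.48023686 -0.30335032  0.004     ]
2734 ((480.57830810546875, -295.58642578125), (113.6574478149414, 192.8644561767578), 78.00060272216797)
```

View pics/w13.png

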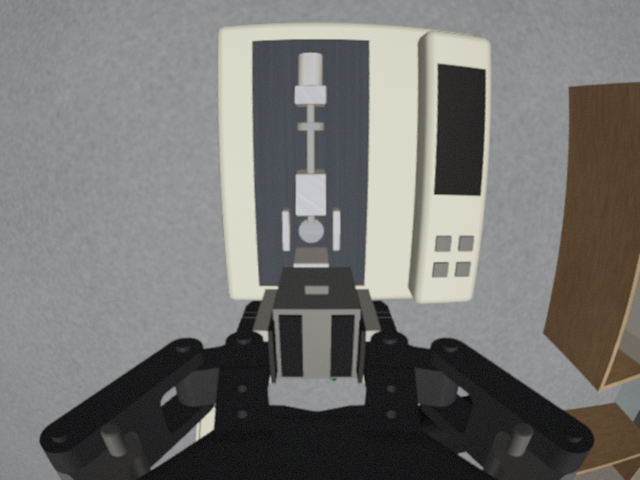

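View pics/t13.png

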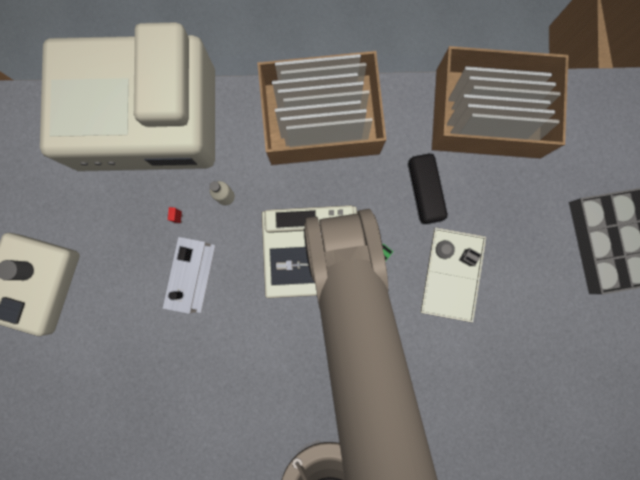

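The jaw is held square, its underside 81.5 mm ahead of the TCP, and the seat is empty except for the plunger at (311,231). Tray centre is about (481,−297) mm with yaw −12°, so the empty compartment's centre is about (433,−287). Carrying it over.

```bash
python3 go.py .433 -.287 .235 78
```

```text
t 25.1 pos [ 0.511  -0.0187  0.2272] rpy [-179.92    0.     91.85] F [ 0.75  0.14 -1.56] gap 0.0293
offset [-1.7709 -0.5774 -0.0511] rot [-0.0005  0.0001  0.077 ] mm [-265.6  -86.6   -7.7] deg 13.85
```

```bash
python3 -m crank '{"offset":[[-0.15,-0.05,-0.05],[-0.35,-0.1,-0.05],[-0.6,-0.18,-0.05],[-0.85,-0.25,-0.05],[-0.95,-0.3,-0.05],[-0.95,-0.3,-0.05]],"delta_rot":[[0,0,0],[0,0,0.01],[0,0,0.03],[0,0,0.05],[0,0,0.07],[0,0,0.077]]}'; python3 go.py .433 -.287 .235 78
```

```text
time_s: 25.7
position: [0.4688, -0.1651, 0.2336]
orientation: [-3.137, 0.001, 1.354]
wrist_force: [-0.5, -0.8, -0.6]
finger_gap: 0.0293
t 25.7 pos [ 0.4688 -0.1651  0.2336] rpy [-1.7975e+02  6.0000e-02  7.7580e+01] F [-0.49 -0.81 -0.57] gap 0.0293
offset [-0.8452 -0.058  -0.0083] rot [-0.0014  0.0003 -0.0024] mm [-126.8   -8.7   -1.3] deg 0.5
```

```bash
python3 -m crank '{"offset":[[-0.2,-0.02,0],[-0.45,-0.04,0],[-0.7,-0.05,0],[-0.845,-0.058,0],[-0.845,-0.058,0],[-0.845,-0.058,0]],"delta_rot":[[0,0,0],[0,0,0],[-0.001,0,-0.002],[-0.001,0,-0.002],[-0.001,0,-0.002],[-0.001,0,-0.002]]}'; python3 go.py .433 -.287 .095 78
python3 - <<'E'
from fit import *
s=sensors.sense(); f=optics.grab_frame("wrist"); cv2.imwrite("pics/w14.png",f["image"][:,:,::-1]);P=wcloud(s,f)
g=optics.grab_frame("top"); cv2.imwrite("pics/t14.png",cv2.resize(g["image"][200:340,390:520,::-1],None,fx=4,fy=4))
for d in pinpoint("tray_near",f)[:1]: print(d["p"],d["xy"],watz(s,f,d["xy"],.004))
rect(P,.008,.0165,(.48,-.297),.12,"tray walls")
E
```

```text
time_s: 26.3
position: [0.4337, -0.2852, 0.2331]
orientation: [-3.139, -0.001, 1.362]
wrist_force: [0.1, 0.5, -0.9]
finger_gap: 0.0289
t 26.3 pos [ 0.4337 -0.2852  0.2331] rpy [-1.7988e+02 -4.0000e-02  7.8020e+01] F [ 0.11  0.48 -0.92] gap 0.0289
offset [-1.340e-02 -2.000e-04  9.208e-01] rot [-0.0007 -0.0002  0.0001] mm [ -2.   -0.  138.1] deg 0.13
0.82 [319.5, 223.3] [ 0.43460602 -0.28899211  0.004     ]
tray walls 4258 c [ 481.3 -298.8] size [121.3 201. ] ang 78.3 zmed 0.0119
```

View pics/w14.png

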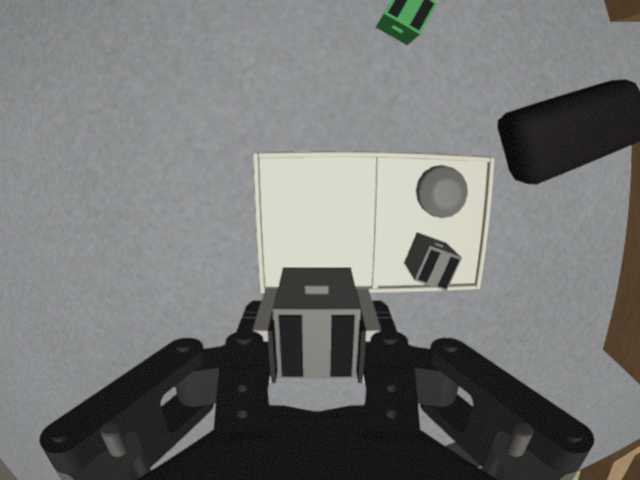

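The view shows the empty compartment spanning columns 262–375 and the spare jaw and puck in the other. The compartment centre refines to (433.5,−288.7). Lowering.

```bash
python3 -m crank '{"offset":[[-0.01,0,0.2],[-0.02,0,0.4],[-0.024,0,0.6],[-0.024,0,0.75],[-0.024,0,0.85],[-0.024,0,0.91],[-0.024,0,0.92],[-0.024,0,0.92]],"delta_rot":[[0,0,0],[0,0,0],[0,0,0],[0,0,0],[0,0,0],[0,0,0],[0,0,0],[0,0,0]]}'; python3 go.py .4335 -.2887 .0865 78
```

```text
time_s: 27.25
position: [0.4336, -0.2879, 0.0958]
orientation: [-3.141, -0.0, 1.365]
wrist_force: [0.1, -0.2, -0.8]
finger_gap: 0.0295
t 27.25 pos [ 0.4336 -0.2879  0.0958] rpy [-1.7995e+02 -1.0000e-02  7.8190e+01] F [ 0.1  -0.23 -0.84] gap 0.0295
offset [-0.0056  0.0004  0.0623] rot [-0.0003 -0.0001  0.0011] mm [-0.8  0.1  9.3] deg 0.2
```

```bash
python3 -m crank '{"offset":[[0,0,0.02],[0,0,0.035],[0,0,0.05],[0,0,0.058],[0,0,0.058]],"delta_rot":[[0,0,0],[0,0,0],[0,0,0],[0,0,0],[0,0,0]]}'
python3 -m crank '{"offset":[[0,0,0.004],[0,0,0.006],[0,0,0.006]],"delta_rot":[[0,0,0],[0,0,0],[0,0,0]]}'
```

```text
time_s: 27.75
position: [0.4335, -0.2878, 0.087]
orientation: [-3.14, -0.0, 1.365]
wrist_force: [-0.3, -0.1, -0.5]
finger_gap: 0.0294
time_s: 28.05
position: [0.4335, -0.2879, 0.0863]
orientation: [-3.14, -0.0, 1.365]
wrist_force: [0.0, -0.5, 1.2]
finger_gap: 0.0292
```

```bash
python3 -m crank '{"offset":[[0,0,0.003],[0,0,0.005],[0,0,0.005]],"delta_rot":[[0,0,0],[0,0,0],[0,0,0]]}'
```

```text
time_s: 28.35
position: [0.4335, -0.2879, 0.0863]
orientation: [-3.14, -0.0, 1.364]
wrist_force: [-1.9, 1.1, 5.9]
finger_gap: 0.029
```

Contact with the floor at about 6 N. Releasing.

```bash
python3 -m crank '{"offset":[[0,0,0],[0,0,0],[0,0,0],[0,0,0],[0,0,0]],"delta_rot":[[0,0,0],[0,0,0],[0,0,0],[0,0,0],[0,0,0]]}' 0.65
python3 -m crank '{"offset":[[0,0,-0.05],[0,0,-0.15],[0,0,-0.3],[0,0,-0.5],[0,0,-0.75],[0,0,-0.95],[0,0,-0.95]],"delta_rot":[[0,0,0],[0,0,0],[0,0,0],[0,0,0],[0,0,0],[0,0,0],[0,0,0]]}'
python3 - <<'E'
from fit import *
s=sensors.sense(); f=optics.grab_frame("wrist"); cv2.imwrite("pics/w15.png",f["image"][:,:,::-1]);P=wcloud(s,f)
rect(P,.035,.055,(.4335,-.288),.03,"jaw top")
rect(P,.035,.055,(.5197,-.3326),.035,"spare top")
rect(P,.008,.0165,(.48,-.297),.12,"tray walls")
g=optics.grab_frame("scene"); cv2.imwrite("pics/s15.png",g["image"][:,:,::-1])
E
```

```text
time_s: 28.85
position: [0.4335, -0.2879, 0.0862]
orientation: [-3.14, -0.0, 1.364]
wrist_force: [-0.9, -0.5, -0.1]
finger_gap: 0.0559
time_s: 29.55
position: [0.4361, -0.2893, 0.2338]
orientation: [3.134, 0.003, 1.364]
wrist_force: [0.4, -0.6, -0.6]
finger_gap: 0.0552
jaw top 1766 c [ 432.5 -287.9] size [30.6 29.9] ang 78.16 zmed 0.045
spare top 1544 c [ 519.4 -333. ] size [30.7 31.1] ang 58.56 zmed 0.0448
tray walls 5108 c [ 481.3 -298.7] size [120.9 200.8] ang 78.29 zmed 0.0119
```

View pics/w15.png

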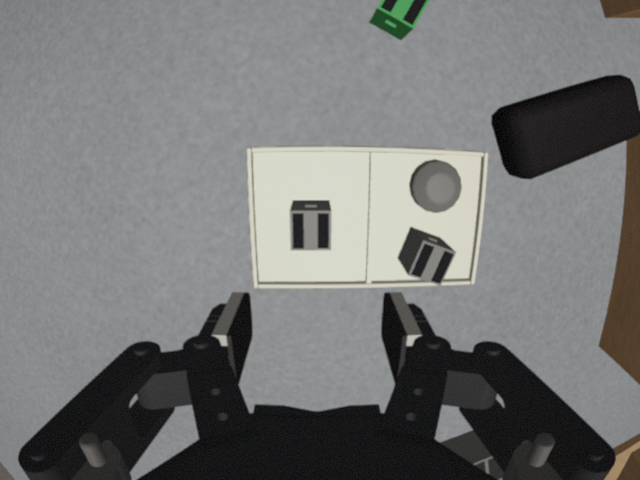

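View pics/s15.png

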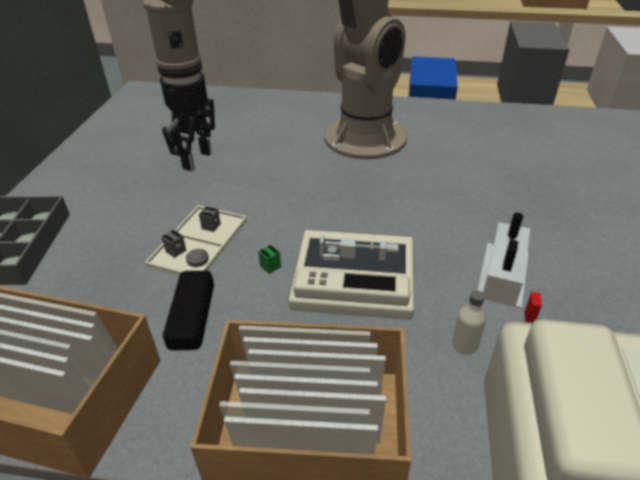

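The jaw stands upright in the empty compartment at (311,226) in the wrist view. Its top is level with the spare's at 45 mm. The fork and punch are in the rack, and everything else is where it was. Handing in.

```bash
python3 -c "
from plant import job
print(job.finish_job())"
```

```text
the job is handed in; nothing more can be done
None
```

The job is done and handed in at about 30 s of the 70 s allowed. No verdict was reported.

- **Releasing the jaw:** I took the fork from its rack, set its prongs over the bar on the collar's −y side, and pressed to +y in small steps. The highest force reading was about 6 N, against the 14 N limit. The jaw rose about 10 mm after roughly 6 mm of travel, so the collar should not have reached its stop at 8 mm. I made one small extra push, about 0.2 mm, after the jaw had already popped, because that step was already queued.
- **Fork back in its slot:** its top measured (536.0, 300.1) mm, against (536.0, 300.2) mm before I took it.
- **Placing the jaw:** I set it down with about 6 N of contact and released it. It stands upright near the centre of the empty compartment, its top at 45 mm, the same as the spare's.
- **Other things:** the punch, spare jaw and tray measured within about 0.5 mm of their earlier positions. The bottle, puck, case and both look-alikes looked unmoved in the last picture but were not measured.
- **Near problem:** on the way to the jaw, joint 7 came to −2.93 rad of its −2.94 limit. I turned back and approached from the other side. The readings never showed it past the limit.

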